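# Gang-stamp turned knobs in a spring marking stamp

## Task

Stamp the turned beech knobs: with the stamp's ram drawn back by its red grip until the sear holds it, settle the carrier plate's three ball feet fully home in the cone, groove and flat seats and stand every knob in a pocket of its own. With all of that in place and nothing held, press the yellow button to fire the ram at the knobs, then move all the knobs to the plywood tray and stand them upright on its floor. Leave the carrier home in its seats with the ram forward, and leave the other things on the bench where they are.

Things in the scene. Friction and masses are not known exactly. Their poses are not given: they have to be found in the camera images.
- press: green spring marking stamp, fixed to the bench. Origin: on the bench under the carrier's place; +x is the way the ram strikes, +y left of that, z up. In mm: base plate x -75 to 75, y -95 to 95, 12 high, its tail y -37 to 37 back to x -184; guide housing x -182 to -118, y -22 to 22, 78 high. A seated carrier lies square to this frame: origin at x 0, y 0, 21 above the bench, same axes
- ram (a joint): the sprung ram, m: 0 = home (forward on its stop), grows as it is drawn back along the press's -x; back stop 0.046. The sear catches at 0.0395: draw to 0.043 or more and let go, and it stays at 0.039; short of that it springs home. Needs 7 N at home, 12 N at the back. Sear held down (button pressed): not caught. Fired at knobs in the pockets it only taps their feet, and they lift out freely with it home
- ram_handle (a point): top middle of the ram's red upright grip: 12 mm thick along press x, 44 mm wide along y, red part 50 mm high, top 125 mm above the bench; at press x -70 mm when home. The head bar before it (150 mm along y, 14 thick, 53 to 63 above the bench, face 21 mm ahead of the grip's middle) then overhangs the carrier's place by 13 mm: the carrier can be lowered in only with the ram caught back
- trip (a joint): the sear's yellow push button, m: 0 = up, grows as pressed down, rigid stop at 0.010; sprung up with 1.3 N to 3.5 N. Pressed 8 mm or more it frees a caught ram, which shoots home at once. Round, 26 mm in diameter, upright, on top of the guide housing at press x -160 mm, y 0; its top is 94 mm above the bench when up, and 50 mm behind the middle of the red grip of a caught ram
- carrier: loose aluminium plate on three steel balls of 18 mm diameter, 0.55 kg. Origin: level with the balls' undersides. In its frame in mm: plate x -62 to 70, y -92 to 92, z 13 to 29; pockets at x -27, y -58, 0, 58; blue upright grip centred at x 14, y 0, 14 thick along y, 30 along x, from the plate up to z 76; centre of mass at x 8. Seated, its pocket side faces the ram
- cone_foot (a point): centre of the ball foot that belongs in the cone, at x -48, y 78, z 9 mm of the carrier's frame
- groove_foot (a point): centre of the ball foot that belongs in the groove, at x -48, y -78, z 9 mm of the carrier's frame
- flat_foot (a point): centre of the ball foot that belongs on the flat, at x 58, y 0, z 9 mm of the carrier's frame
- cone_seat (a point): where the ball's centre lies when that foot is home in the eight-sided steel cone (mouth 24 mm wide, walls 50 degrees steep, takes in a ball up to about 6 mm off): x -48, y 78 mm of the press, 30 mm above the bench; the cone's mouth is level with that
- groove_seat (a point): where the ball's centre lies when that foot is home in the V groove (36 mm long, running along the press's y, the same section as the cone): x -48, y -78 mm of the press, 30 mm above the bench
- flat_seat (a point): where the ball's centre lies when that foot stands on the middle of the flat round steel pad (28 mm in diameter, top 21 mm above the bench): x 58, y 0 mm of the press, 30 mm above the bench
- pocket0 (a point): centre of the flat floor of the right-hand one (carrier y -58 mm) of the carrier's three round pockets, 48 mm in diameter and 10 mm deep, in a row 58 mm apart; the floor is 19 mm above the ball feet's undersides. A knob's foot stands in it with 2 mm of play all round, its underside on this floor
- pocket1 (a point): centre of the flat floor of the middle one (carrier y 0) of the carrier's three round pockets, 48 mm in diameter and 10 mm deep, in a row 58 mm apart; the floor is 19 mm above the ball feet's undersides. A knob's foot stands in it with 2 mm of play all round, its underside on this floor
- pocket2 (a point): centre of the flat floor of the left-hand one (carrier y 58 mm) of the carrier's three round pockets, 48 mm in diameter and 10 mm deep, in a row 58 mm apart; the floor is 19 mm above the ball feet's undersides. A knob's foot stands in it with 2 mm of play all round, its underside on this floor
- knob0: turned beech knob, a loose upright thing: round foot 44 mm in diameter and 24 mm high with a plain stem of 26 mm diameter on it, 62 mm high overall, 70 g, a thin brass ring at the stem's root. Origin: centre of its underside, z up. Absent (None) in some runs
- knob1: turned beech knob, a loose upright thing: round foot 44 mm in diameter and 24 mm high with a plain stem of 26 mm diameter on it, 62 mm high overall, 70 g, a thin brass ring at the stem's root. Origin: centre of its underside, z up. Absent (None) in some runs
- knob2: turned beech knob, a loose upright thing: round foot 44 mm in diameter and 24 mm high with a plain stem of 26 mm diameter on it, 62 mm high overall, 70 g, a thin brass ring at the stem's root. Origin: centre of its underside, z up. Absent (None) in some runs
- knob3: turned beech knob, a loose upright thing: round foot 44 mm in diameter and 24 mm high with a plain stem of 26 mm diameter on it, 62 mm high overall, 70 g, a thin brass ring at the stem's root. Origin: centre of its underside, z up. Absent (None) in some runs
- tray: the plywood tray, fixed to the bench, open on top, 130 mm (its x) by 184 mm (its y) outside, 30 mm high, walls and floor 5 mm thick. Origin: centre of its underside. It has room for three standing knobs in a row along its y
- jar_lid: bystander: red jar lid, 54 mm in diameter, 12 mm high, origin under its centre
- offcut: bystander: wood offcut 50 x 80 x 18 mm, origin under its centre
- screwdriver: bystander: screwdriver lying on the bench
- spray_can: bystander: spray can, 60 mm in diameter, 120 mm high, origin under its centre
- glue_jar: bystander: white glue jar, 64 mm in diameter, 80 mm high, origin under its centre
Mind the look-alikes: they are no part of the job. Leave any black, blue or purple look-alike of the knob3 alone.

How it is judged:
On the way, in this order (a step that is already met when the one before it is completed fails the run):
1. the ram is held back by the sear with no hand on it, the carrier is home in its three seats and released, and every knob stands in a pocket (value of joint ram above 0.036 m and contact force between each of the arm, the fingers and ram below 0.3 N and contact force between the fingers and carrier below 0.3 N and distance between cone_foot and cone_seat below 0.0035 m and distance between groove_foot and groove_seat below 0.0035 m and distance between flat_foot and flat_seat below 0.0035 m and (distance between knob0 and pocket0 below 0.006 m or distance between knob0 and pocket1 below 0.006 m or distance between knob0 and pocket2 below 0.006 m) and angle between each of knob0, knob1, knob2, knob3's own z axis and vertical below 0.12 rad and (distance between knob1 and pocket0 below 0.006 m or distance between knob1 and pocket1 below 0.006 m or distance between knob1 and pocket2 below 0.006 m) and (distance between knob2 and pocket0 below 0.006 m or distance between knob2 and pocket1 below 0.006 m or distance between knob2 and pocket2 below 0.006 m) and (distance between knob3 and pocket0 below 0.006 m or distance between knob3 and pocket1 below 0.006 m or distance between knob3 and pocket2 below 0.006 m)), for 0.3 s.
2. the ram has been fired home with the carrier still seated and every knob in a pocket (value of joint ram below 0.003 m and distance between cone_foot and cone_seat below 0.0035 m and distance between groove_foot and groove_seat below 0.0035 m and distance between flat_foot and flat_seat below 0.0035 m and (distance between knob0 and pocket0 below 0.006 m or distance between knob0 and pocket1 below 0.006 m or distance between knob0 and pocket2 below 0.006 m) and angle between each of knob0, knob1, knob2, knob3's own z axis and vertical below 0.12 rad and (distance between knob1 and pocket0 below 0.006 m or distance between knob1 and pocket1 below 0.006 m or distance between knob1 and pocket2 below 0.006 m) and (distance between knob2 and pocket0 below 0.006 m or distance between knob2 and pocket1 below 0.006 m or distance between knob2 and pocket2 below 0.006 m) and (distance between knob3 and pocket0 below 0.006 m or distance between knob3 and pocket1 below 0.006 m or distance between knob3 and pocket2 below 0.006 m)), for 0.1 s.
At the end, for the whole second after the job is handed in: every knob stands upright (within 7 degrees) and at rest on the tray's floor, the carrier's three feet are within 3.5 mm of home in their seats, and the ram is within 3 mm of its forward stop (value of joint ram below 0.003 m and distance between cone_foot and cone_seat below 0.0035 m and distance between groove_foot and groove_seat below 0.0035 m and distance between flat_foot and flat_seat below 0.0035 m and x of knob0 in the frame of tray between -0.06 and 0.06 m and y of knob0 in the frame of tray between -0.087 and 0.087 m and z of each of knob0, knob1, knob2, knob3 in the frame of tray below 0.01 m and angle between each of knob0, knob1, knob2, knob3's own z axis and vertical below 0.12 rad and linear speed of each of knob0, knob1, knob2, knob3 below 0.02 m/s and x of knob1 in the frame of tray between -0.06 and 0.06 m and y of knob1 in the frame of tray between -0.087 and 0.087 m and x of knob2 in the frame of tray between -0.06 and 0.06 m and y of knob2 in the frame of tray between -0.087 and 0.087 m and x of knob3 in the frame of tray between -0.06 and 0.06 m and y of knob3 in the frame of tray between -0.087 and 0.087 m); the robot touches nothing.
It fails at once if a bystander is moved more than 3 cm (distance of any of jar_lid, offcut, screwdriver, spray_can, glue_jar from where it was at the start of the episode above 0.03 m).
Of knob0, knob1, knob2, knob3 only 2 to 3 are there at a start; the rules pass over those that are not, and their reading is None.
At some moment in a run one of knob0, knob1, knob2, knob3 may be knocked a few centimetres aside while the robot is not near it.
It also fails if it takes over 210 s, if anything falls off the work surface, if the arm or the gripper's body presses on something with over 40 N, if the wrist force passes 120 N, or if a joint passes its speed limit or range.

## Robot

A 7-joint arm with a two-finger parallel gripper is mounted at the origin on the work surface. World frame = base frame: x ahead of the robot, y to its left, z up, the work surface at z = 0. Lengths are in m, angles in rad, forces in N, time in s.
With the tool pointing down it reaches from about 0.4 to 0.85 m from the base axis. Payload 4.5 kg.
Tool frame: the origin (TCP) lies at the centre of the arm's flange, where the gripper is bolted on; the fingertips stand nose_length ahead of it and the grasp point (between the pads) lies 147 mm ahead of it (nose_length is the distance from the TCP to the fingertips, in m); z points along the fingers, y is the line along which they close (so a half turn about z gives the same grasp; the last joint's range is limited). The gripper opens to 88 mm and grips with 3 to 60 N. Pads are 18 mm wide; open, the fingers measure 123 mm over their backs; the gripper's body (75 mm by 187 mm) begins 45 mm behind the grasp point.
Start: joints at [-1.073, 0.689, -0.195, 1.565, 0.157, 0.902, -0.215], TCP at [0.28, 0.559, 0.405] pointing down, gripper open.
Joint ranges: [-3.01, 3.01], [-0.46, 2.08], [-1.47, 1.51], [0.13, 2.56], [-1, 4.14], [0.04, 2.09], [-2.66, 2.66]. Speed limits (rad/s): [2.57, 2.57, 3.14, 3.14, 3.14, 3.14, 3.14].

## Interface

Orientations are given as a unit quaternion [x, y, z, w].
In Python, from plant import * gives the robot as it stands.
- The arm moves only by the tool play_rows, never from a script. Its argument "rows" is a list that holds one entry, the list of rows, each a list of 6 numbers: the shift along the tool's x, y, z normalised to -1 to 1, where 1 is 0.5 m, then the turn, a rotation vector about the tool's x, y, z normalised to -1 to 1, where 1 is 0.5 rad. A call has 1 to 20 rows; each row is the pose to reach, as a shift and turn from the pose commanded when the call began, along the tool's axes at that moment; what a row does not reach only later rows make up. A row lasts 1/12 s, in which the tool goes at most 41.7 mm and 7.16 degrees, less where a joint would pass 70% of its speed; a pose out of reach is approached as far as the arm can. A call with a number of a shift or a turn outside -1 to 1 is refused whole. A call with a gripper value outside its range is refused whole. "claw" is the closure, from 0 (fully open) to 1 (shut), set as the call begins (left out, the last holds). The fingers move at their own pace and stop on an object; "squeeze" is the grip in N (left out, the last holds). Time passes only in rows, so rows that repeat a pose let the fingers close. It gives the time, the measured TCP pose, the force, the opening and the grip force at its end, in the units of the state.
- get_state(): the state, without advancing time (a new reading comes with each control period).
- snapshot(name): name is "scene" or "top" or "wrist"; returns a dict with "pixels" (420x560x3 uint8, blue, green, red), "camera_matrix" (3x3 intrinsics, pixels), "world_to_cam" (4x4, takes a point from world to camera coordinates); the wrist camera has in their place "mount" (4x4, takes a point from camera to tool coordinates, whose origin is the TCP and whose axes are the flange's). Camera axes: x right, y down, z forward; pixel columns grow to the right and rows downward; lengths in m; the calibration is good to about 2 mm. A picture is of the moment at which its call begins: read the wrist's pose just before it. There is no depth.
- finish_job(): hands the job in; it is judged then, once.
The state is a dict: "clock": time; "q": joint angles; "qd": joint speeds; "joint_torque": joint torques, N m; "tool_pos": TCP position; "eef_rot": TCP orientation; "contact_force": force on the tool from outside, world axes, zero at the start; "moment": the same for the moment, N m; "opening": opening from 0.0 (shut) to 1.0 (fully open); "finger_force": force on a finger pad.
Only numpy, scipy, OpenCV 4.12 (cv2) and the standard library are available. Lean on these libraries where they do the work, as an engineer would, in place of code of your own. Each camera call takes 0.05 s, during which the arm holds its last target. There are 200 camera calls.

## Working session

There is one attempt and no reset: what is moved stays moved. The work goes in short steps, Python scripts to look and compute and a tool call to move; the robot and the scene stay as the last step left them, time stands still between calls to the robot, and variables do not carry over. Pictures are saved under pics/ and viewed, at most 14 in all, crops included, and the job is handed in when it is done.

Besides the shell and the picture viewer there is one more tool, called after "Emit:" by a JSON object that holds its "api" and its "payload", one argument or row to a line. play_rows: Moves the arm, as the interface text tells. Its arguments: {"type":"object","properties":{"rows":{"type":"array"},"claw":{"type":"number"},"squeeze":{"type":"number"}},"required":["rows"]}

```bash
mkdir -p pics; ls
python3 - <<'E'
from plant import *
import cv2
s=get_state();print(s)
for n in ("scene","top"):
    d=snapshot(n);cv2.imwrite(f"pics/{n}0.png",d["pixels"]);print(n,d["camera_matrix"],d["world_to_cam"])
d=snapshot("wrist");print(d["mount"])
a=[cv2.imread(f"pics/{n}0.png") for n in ("scene","top")]
E
```

```text
pics
{'clock': 0.0, 'q': array([-1.07320627,  0.68997769, -0.19456559,  1.56635188,  0.15731931,
        0.90249846, -0.21510249]), 'qd': array([ 0.00122147, -0.00193098, -0.00069642, -0.00188197,  0.00153297,
        0.00061961, -0.00171744]), 'joint_torque': array([ 4.27562572e-04, -5.27561331e+01, -1.26690656e+00, -1.53422034e+01,
       -5.26556396e-02,  6.48273548e-03,  1.73860699e-04]), 'tool_pos': array([0.27944549, 0.55867595, 0.4039129 ]), 'eef_rot': array([ 2.29756597e-01,  9.73247688e-01, -9.06044239e-04, -1.53834315e-04]), 'contact_force': array([-0.1116395 , -0.24457925,  0.06833712]), 'moment': array([-2.83797522e-02, -6.06517727e-05,  5.43702227e-03]), 'finger_force': 0.0, 'opening': 1.001311084721439}
scene [[439.81576254   0.         283.2355157 ]
 [  0.         439.81576254 203.93187765]
 [  0.           0.           1.        ]] [[ 0.40751453  0.91298177  0.01990452 -0.29221484]
 [ 0.52585739 -0.21678791 -0.82248223 -0.22904087]
 [-0.74659622  0.3456404  -0.56844243  1.78041659]
 [ 0.          0.          0.          1.        ]]
top [[385.2927686    0.         280.48841162]
 [  0.         385.2927686  206.44036241]
 [  0.           0.           1.        ]] [[-0.02586569 -0.99959776  0.01163117  0.03752996]
 [-0.98661202  0.0236521  -0.16136078  0.61126218]
 [ 0.16102077 -0.01564917 -0.98682694  1.21073387]
 [ 0.          0.          0.          1.        ]]
[[ 6.45145575e-04 -9.58451190e-01 -2.85255849e-01  7.48596110e-02]
 [ 9.99999758e-01  6.93059178e-04 -6.70204519e-05 -3.25978556e-04]
 [ 2.61935016e-04 -2.85255736e-01  9.58451405e-01  1.94942391e-02]
 [ 0.00000000e+00  0.00000000e+00  0.00000000e+00  1.00000000e+00]]
```

View pics/top0.png

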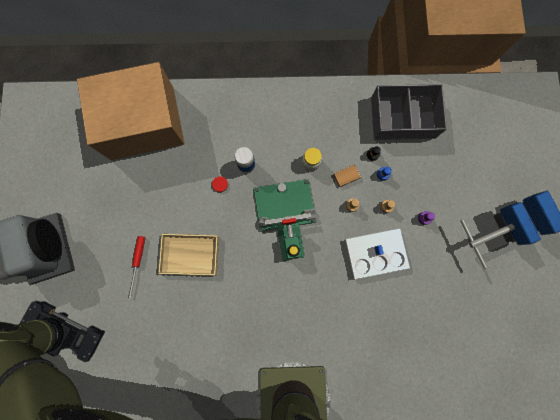

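View pics/scene0.png

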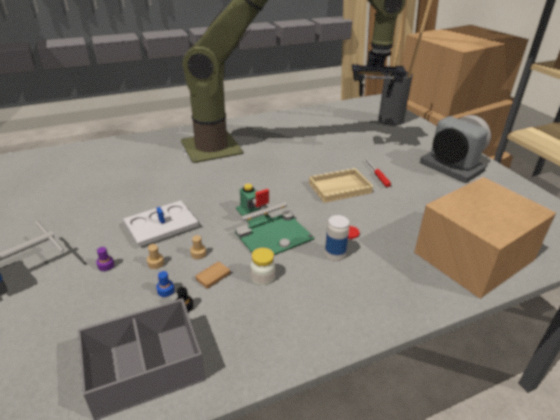

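```bash
cat > h.py <<'E'
import numpy as np, cv2
from scipy.spatial.transform import Rotation as R
import plant
from plant import *
def cam(name):
    """image, K, cam->world"""
    s=get_state(); d=snapshot(name); K=d["camera_matrix"]
    if name=="wrist":
        T=np.eye(4);T[:3,:3]=R.from_quat(s["eef_rot"]).as_matrix();T[:3,3]=s["tool_pos"];M=T@d["mount"]
    else: M=np.linalg.inv(d["world_to_cam"])
    return d["pixels"],K,M
def pt(c,u,v,z):
    _,K,M=c; r=M[:3,:3]@np.linalg.inv(K)@[u,v,1]; o=M[:3,3]
    return o+r*(z-o[2])/r[2]
def pix(c,p):
    _,K,M=c; q=np.linalg.inv(M)@np.r_[p,1]; q=K@q[:3]; return q[:2]/q[2]
def blobs(mask,amin=20):
    n,l,st,ce=cv2.connectedComponentsWithStats(mask.astype(np.uint8)); 
    return [(ce[i].round(1),st[i]) for i in range(1,n) if st[i][4]>=amin],l
def hsv(c,lo,hi): return cv2.inRange(cv2.cvtColor(c[0],cv2.COLOR_BGR2HSV),np.array(lo),np.array(hi))>0
def go(grasp,yaw,off=0.147):
    """row numbers that bring the grasp point to `grasp`, tool down, tool y at angle yaw (world) mod pi"""
    s=get_state();A=R.from_quat(s["eef_rot"]);P=s["tool_pos"]
    y=A.as_matrix()[:,1]; cur=np.arctan2(y[1],y[0]); dy=(yaw-cur+np.pi/2)%np.pi-np.pi/2
    yw=cur+dy; Y=np.array([np.cos(yw),np.sin(yw),0]);Z=np.array([0,0,-1.]);B=R.from_matrix(np.c_[np.cross(Y,Z),Y,Z])
    t=np.array(grasp)-off*Z
    sh=A.inv().apply(t-P)/0.5; rv=(A.inv()*B).as_rotvec()/0.5
    print("ROW",sh.round(4).tolist()+rv.round(4).tolist(),"dist",np.linalg.norm(t-P).round(3))
E
python3 - <<'E'
from h import *
print([n for n in dir(plant) if not n.startswith('__')]); 
try: print(nose_length)
except Exception as e: print(e)
c=cam("top")
cv2.imwrite("pics/crop1.png",cv2.resize(c[0][140:280,140:450],None,fx=2.5,fy=2.5,interpolation=cv2.INTER_CUBIC))
def rep(nm,lo,hi,z,amin=15,roi=(140,120,460,300)):
    m=hsv(c,lo,hi); k=np.zeros_like(m);k[roi[1]:roi[3],roi[0]:roi[2]]=1
    for ce,st in blobs(m&k,amin)[0]: print(nm,ce,st,pt(c,*ce,z).round(3))
rep("red",(0,180,80),(5,255,255),.125)
rep("red2",(172,180,80),(180,255,255),.125)
rep("yel",(22,150,100),(35,255,255),.094)
rep("blue",(105,150,50),(122,255,255),.076)
rep("beech",(10,90,100),(20,255,255),.06)
rep("green",(60,90,30),(90,255,255),.012,200)
rep("white",(0,0,190),(180,40,255),.029,200)
E
```

```text
['Unreachable', 'finish_job', 'get_state', 'nose_length', 'snapshot']
0.166
red [219.4 183.7] [212 177  16  15 178] [0.676 0.211 0.125]
red [288.6 220.7] [282 219  14   5  43] [ 0.555 -0.     0.125]
red [141.2 244.9] [140 237   5  22  64] [0.492 0.446 0.125]
yel [312.5 155.7] [304 148  17  16 215] [ 0.768 -0.085  0.094]
yel [293.4 249.9] [290 246   8   9  57] [ 0.467 -0.013  0.094]
blue [384.  172.6] [377 167  14  13 110] [ 0.711 -0.317  0.076]
blue [378.5 249.8] [375 246   8   8  51] [ 0.462 -0.283  0.076]
beech [153.7 124.9] [140 120  33  14 329] [0.897 0.439 0.06 ]
beech [346.9 175. ] [335 165  25  21 312] [ 0.71  -0.199  0.06 ]
beech [353.9 203.8] [347 199  12  12  83] [ 0.613 -0.217  0.06 ]
beech [389.1 204.7] [382 200  13  12  86] [ 0.608 -0.331  0.06 ]
beech [187.1 254.9] [ 159  236   59   39 1853] [0.462 0.322 0.06 ]
green [283.1 199.8] [ 254  180   59   39 1666] [0.641 0.012 0.012]
green [289.3 237.7] [264 219  48  41 647] [ 0.512 -0.005  0.012]
white [243.3 155. ] [235 148  17  15 203] [0.795 0.144 0.029]
white [376.9 252.8] [ 346  229   63   50 1903] [ 0.454 -0.289  0.029]
```

View pics/crop1.png

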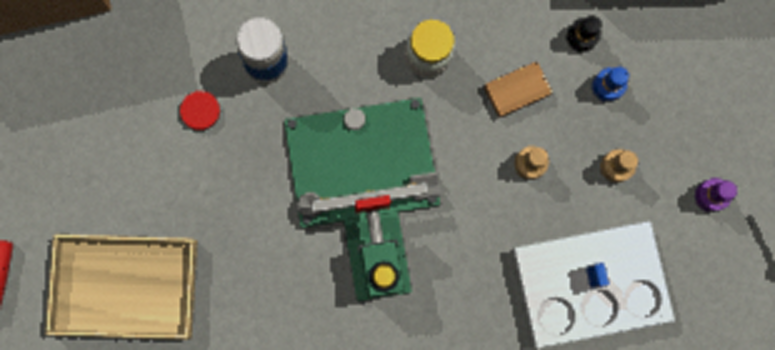

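```bash
python3 -c "
from h import *
go((.42,.25,.26),1.4); go((.54,0,.25),1.71)"
```

```text
ROW [-0.5275, -0.4267, -0.005, -0.0023, -0.0001, -0.5859] dist 0.339
ROW [-0.9658, -0.7665, 0.0154, -0.0023, -0.0005, -1.2059] dist 0.617
```

Emit:
{"api": "play_rows", "payload": {
  "rows": [
    [[-0.966, -0.767, 0.015, 0, 0, -1], [-0.966, -0.767, 0.015, 0, 0, -1], [-0.966, -0.767, 0.015, 0, 0, -1], [-0.966, -0.767, 0.015, 0, 0, -1], [-0.966, -0.767, 0.015, 0, 0, -1], [-0.966, -0.767, 0.015, 0, 0, -1], [-0.966, -0.767, 0.015, 0, 0, -1], [-0.966, -0.767, 0.015, 0, 0, -1], [-0.966, -0.767, 0.015, 0, 0, -1], [-0.966, -0.767, 0.015, 0, 0, -1], [-0.966, -0.767, 0.015, 0, 0, -1], [-0.966, -0.767, 0.015, 0, 0, -1], [-0.966, -0.767, 0.015, 0, 0, -1], [-0.966, -0.767, 0.015, 0, 0, -1], [-0.966, -0.767, 0.015, 0, 0, -1], [-0.966, -0.767, 0.015, 0, 0, -1], [-0.966, -0.767, 0.015, 0, 0, -1], [-0.966, -0.767, 0.015, 0, 0, -1], [-0.966, -0.767, 0.015, 0, 0, -1], [-0.966, -0.767, 0.015, 0, 0, -1]]
  ],
  "claw": 0.25
}}

```text
clock: 1.87
tool_pos: [0.5396, 0.0017, 0.3974]
eef_rot: [-0.02, 1.0, 0.0, -0.0]
contact_force: [-0.1, -0.4, 0.7]
opening: 0.749
finger_force: 0.0
```

Run:
```python
from h import *
s=get_state();print(s["clock"],s["tool_pos"],s["q"].round(2),s["opening"],s["contact_force"])
c=cam("wrist");cv2.imwrite("pics/w1.png",c[0]);print(c[1])
for nm,lo,hi,z in (("red",(0,180,80),(5,255,255),.125),("yel",(22,150,100),(35,255,255),.094)):
    for ce,st in blobs(hsv(c,lo,hi),80)[0]: print(nm,ce,st,pt(c,*ce,z).round(4))
go((.54,0,.25),1.71)
```

```text
1.8667 [0.53955382 0.00172725 0.39736311] [ 0.16  0.61 -0.41  1.83  0.33  0.78  1.19] 0.7492788580573585 [-0.07925416 -0.40449468  0.74219022]
[[341.90061378   0.         275.74855639]
 [  0.         341.90061378 211.94321839]
 [  0.           0.           1.        ]]
red [272.4 225.7] [247 211  53  27 983] [5.512e-01 1.000e-04 1.250e-01]
yel [261.9 110.8] [246  94  33  35 860] [ 0.4656 -0.0117  0.094 ]
yel [183.3 391.7] [162 375  50  30 923] [ 0.7452 -0.0845  0.094 ]
ROW [-0.0006, -0.0031, 0.0007, 0.0011, -0.0001, -0.2] dist 0.002
```

View pics/w1.png

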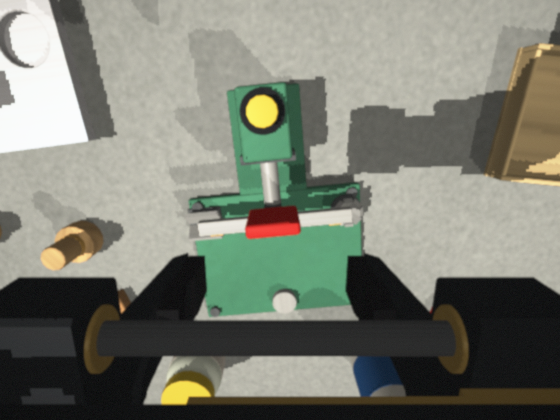

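Run:
```python
from h import *
c=cam("wrist")
m=hsv(c,(0,0,140),(180,40,255));k=np.zeros_like(m);k[285:315,265:305]=1
for ce,st in blobs(m&k,60)[0]:
    f=pt(c,*ce,.021);print("pad",ce,st,f)
ce=[b for b,st in blobs(hsv(c,(22,150,100),(35,255,255)),80)[0] if b[1]<200][0]
b=pt(c,*ce,.094);d=(f-b)[:2];L=np.hypot(*d);yaw=np.arctan2(d[1],d[0]);print("L",L,"yaw",yaw)
u=d/L;mid=(b[:2]+f[:2])/2;o=mid+u*.051;print("origin",o,"handle",o-.07*u)
# red top: brightest-red
g=hsv(c,(0,180,80),(5,255,255));v=c[0][...,2]*g;print("red V",np.percentile(v[g],[5,25,50,75,95]))
for t in (150,180,200):
    B=blobs(v>t,60)[0]
    for ce,st in B: print(t,ce,st,pt(c,*ce,.125).round(4))
# predicted base corners
w=lambda x,y,z:np.r_[o+x*u+y*np.array([-u[1],u[0]]),z]
for q in ((75,95,12),(75,-95,12),(-75,95,12),(-75,-95,12)): print(q,pix(c,w(*np.array(q)/1000)).round(0))
h=w(-.07,0,.107);print(h);go(h,yaw+np.pi/2)
```

```text
pad [285.1 304.9] [265 292  40  23 555] [0.68520224 0.01894216 0.021     ]
L 0.22177721545404697 yaw 0.13902700354585862
origin [0.62589148 0.01064283] handle [0.55656689 0.00094226]
red V [ 80.   84.  225.5 242.  245. ]
150 [272.5 229.5] [247 222  53  16 632] [5.544e-01 1.000e-04 1.250e-01]
180 [272.7 229.8] [247 223  53  15 597] [5.546e-01 2.000e-04 1.250e-01]
200 [272.1 230.1] [247 224  52  14 560] [ 5.549e-01 -2.000e-04  1.250e-01]
(75, 95, 12) [364. 305.]
(75, -95, 12) [209. 318.]
(-75, 95, 12) [360. 184.]
(-75, -95, 12) [188. 201.]
[0.55656689 0.00094226 0.107     ]
ROW [-0.0336, -0.0021, 0.2868, 0.0007, 0.0001, -0.2006] dist 0.144
```

Emit:
{"api": "play_rows", "payload": {
  "rows": [
    [[-0.031, -0.002, 0.1, 0, 0, -0.2], [-0.031, -0.002, 0.2, 0, 0, -0.2], [-0.031, -0.002, 0.25, 0, 0, -0.2], [-0.031, -0.002, 0.29, 0, 0, -0.2], [-0.031, -0.002, 0.29, 0, 0, -0.2], [-0.031, -0.002, 0.29, 0, 0, -0.2], [-0.031, -0.002, 0.29, 0, 0, -0.2]]
  ]
}}

```text
clock: 2.55
tool_pos: [0.5562, 0.0002, 0.2537]
eef_rot: [-0.068, 0.998, 0.0, 0.001]
contact_force: [0.0, -0.4, -0.3]
opening: 0.754
finger_force: 0.0
```

Emit:
{"api": "play_rows", "payload": {
  "rows": [
    [[0, 0, 0, 0, 0, 0], [0, 0, 0, 0, 0, 0], [0, 0, 0, 0, 0, 0], [0, 0, 0, 0, 0, 0], [0, 0, 0, 0, 0, 0], [0, 0, 0, 0, 0, 0]]
  ],
  "claw": 1,
  "squeeze": 50
}}

```text
clock: 3.05
tool_pos: [0.5559, -0.0001, 0.2534]
eef_rot: [-0.068, 0.998, 0.0, 0.001]
contact_force: [-0.2, 0.4, 7.5]
opening: 0.492
finger_force: 50.0
```

Emit:
{"api": "play_rows", "payload": {
  "rows": [
    [[0.02, 0, 0, 0, 0, 0], [0.04, 0, 0, 0, 0, 0], [0.06, 0, 0, 0, 0, 0], [0.08, 0, 0, 0, 0, 0], [0.091, 0, 0, 0, 0, 0], [0.091, 0, 0, 0, 0, 0], [0.091, 0, 0, 0, 0, 0], [0.091, 0, 0, 0, 0, 0]]
  ]
}}

```text
clock: 3.72
tool_pos: [0.515, -0.0059, 0.2534]
eef_rot: [-0.068, 0.998, 0.001, 0.006]
contact_force: [9.4, 1.6, -4.5]
opening: 0.497
finger_force: 50.0
```

Emit:
{"api": "play_rows", "payload": {
  "rows": [
    [[0.008, 0, 0, 0, 0, 0], [0.008, 0, 0, 0, 0, 0], [0.008, 0, 0, 0, 0, 0], [0.008, 0, 0, 0, 0, 0], [0.008, 0, 0, 0, 0, 0]]
  ]
}}

```text
clock: 4.13
tool_pos: [0.5117, -0.0064, 0.2534]
eef_rot: [-0.068, 0.998, 0.001, 0.007]
contact_force: [12.3, 0.9, -5.1]
opening: 0.492
finger_force: 50.0
```

Emit:
{"api": "play_rows", "payload": {
  "rows": [
    [[0.006, 0, 0, 0, 0, 0], [0.006, 0, 0, 0, 0, 0], [0.006, 0, 0, 0, 0, 0], [0.006, 0, 0, 0, 0, 0], [0.006, 0, 0, 0, 0, 0]]
  ]
}}

```text
clock: 4.55
tool_pos: [0.5088, -0.0068, 0.2534]
eef_rot: [-0.068, 0.998, 0.002, 0.007]
contact_force: [11.8, -0.0, -5.2]
opening: 0.491
finger_force: 50.0
```

Emit:
{"api": "play_rows", "payload": {
  "rows": [
    [[-0.02, 0, 0, 0, 0, 0], [-0.024, 0, 0, 0, 0, 0], [-0.024, 0, 0, 0, 0, 0], [-0.024, 0, 0, 0, 0, 0]]
  ]
}}

```text
clock: 4.88
tool_pos: [0.5165, -0.0056, 0.2533]
eef_rot: [-0.068, 0.998, 0.0, 0.002]
contact_force: [0.8, 0.5, 6.4]
opening: 0.49
finger_force: 50.0
```

Emit:
{"api": "play_rows", "payload": {
  "rows": [
    [[0, 0, 0, 0, 0, 0], [0, 0, 0, 0, 0, 0], [0, 0, 0, 0, 0, 0], [0, 0, 0, 0, 0, 0], [0, 0, -0.1, 0, 0, 0], [0, 0, -0.2, 0, 0, 0], [0, 0, -0.3, 0, 0, 0], [0, 0, -0.3, 0, 0, 0], [0, 0, -0.3, 0, 0, 0]]
  ],
  "claw": 0.25
}}

```text
clock: 5.63
tool_pos: [0.5167, -0.0056, 0.4072]
eef_rot: [-0.068, 0.998, 0.0, 0.005]
contact_force: [-0.4, -0.3, -0.7]
opening: 0.751
finger_force: 0.0
```

Run:
```python
from h import *
s=get_state();print(s["contact_force"],R.from_quat(s["eef_rot"]).as_matrix()[:,2])
c=cam("wrist");cv2.imwrite("pics/w2.png",c[0])
g=hsv(c,(0,180,80),(5,255,255));v=c[0][...,2]*g
for ce,st in blobs(v>180,60)[0]: print(ce,st,pt(c,*ce,.125).round(4))
for ce,st in blobs(hsv(c,(22,150,100),(35,255,255)),80)[0]: print("yel",ce,st,pt(c,*ce,.094).round(4))
go((.45,-.28,.26),1.77)
```

```text
[-0.35556155 -0.27214913 -0.66414869] [ 9.72084686e-03  8.38504005e-04 -9.99952400e-01]
[273.5 204. ] [251 199  47  11 503] [ 0.5164 -0.0072  0.125 ]
yel [276.  135.5] [261 120  31  32 780] [ 0.4657 -0.0121  0.094 ]
yel [172.4 392.3] [151 379  49  26 973] [ 0.7474 -0.0854  0.094 ]
ROW [0.2048, -0.5251, -0.0057, -0.0014, 0.0109, -0.1272] dist 0.282
```

Emit:
{"api": "play_rows", "payload": {
  "rows": [
    [[0.205, -0.525, -0.006, 0, 0.011, -0.127], [0.205, -0.525, -0.006, 0, 0.011, -0.127], [0.205, -0.525, -0.006, 0, 0.011, -0.127], [0.205, -0.525, -0.006, 0, 0.011, -0.127], [0.205, -0.525, -0.006, 0, 0.011, -0.127], [0.205, -0.525, -0.006, 0, 0.011, -0.127], [0.205, -0.525, -0.006, 0, 0.011, -0.127], [0.205, -0.525, -0.006, 0, 0.011, -0.127], [0.205, -0.525, -0.006, 0, 0.011, -0.127], [0.205, -0.525, -0.006, 0, 0.011, -0.127], [0.205, -0.525, -0.006, 0, 0.011, -0.127]]
  ]
}}

```text
clock: 6.6
tool_pos: [0.4499, -0.2783, 0.4045]
eef_rot: [-0.101, 0.995, 0.001, -0.003]
contact_force: [0.5, 0.5, -1.0]
opening: 0.753
finger_force: 0.0
```

Run:
```python
from h import *
s=get_state();print(s["tool_pos"],s["contact_force"],s["q"].round(2))
c=cam("wrist");cv2.imwrite("pics/w3.png",c[0])
m=hsv(c,(105,150,50),(122,255,255))
for ce,st in blobs(m,60)[0]: print("blue",ce,st,pt(c,*ce,.076).round(4))
b,l=blobs(hsv(c,(0,0,150),(180,40,255)),3000)
for ce,st in b: print("white",ce,st)
```

```text
[ 0.44986884 -0.27828007  0.4044527 ] [ 0.46615403  0.47009737 -1.03955788] [ 0.78  0.6  -0.51  1.84  0.39  0.81  1.84]
blue [263.  201.1] [257 183  13  37 441] [ 0.4564 -0.2879  0.076 ]
blue [190.4 378.1] [ 174  357   36   48 1021] [ 0.6691 -0.3274  0.076 ]
white [254.2 147.3] [   36     0   494   319 78910]
white [ 33.5 221.1] [   0  155   79  132 5425]
```

View pics/w3.png

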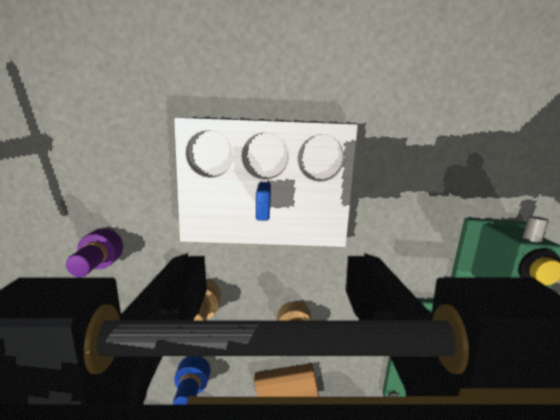

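```bash
cat > car.py <<'E'
from h import *
def carrier(c,z=.029,roi=None,thr=185):
    m=hsv(c,(0,0,thr),(180,30,255))
    if roi: k=np.zeros_like(m);k[roi[1]:roi[3],roi[0]:roi[2]]=1;m&=k
    m=cv2.morphologyEx(m.astype(np.uint8),cv2.MORPH_OPEN,np.ones((3,3)))
    cs=max(cv2.findContours(m,cv2.RETR_EXTERNAL,cv2.CHAIN_APPROX_NONE)[0],key=cv2.contourArea)
    h=cv2.convexHull(cs); q=cv2.approxPolyN(h,4)[0].astype(float) if hasattr(cv2,'approxPolyN') else None
    P=np.array([pt(c,u,v,z)[:2] for u,v in q]); return q,P
def fit(P,yaw0):
    Q=np.array([[-62,-92],[-62,92],[70,92],[70,-92]])/1e3
    best=None
    for r in range(4):
        for f in (1,-1):
            p=np.roll(P[::f],r,0);a=Q-Q.mean(0);b=p-p.mean(0)
            th=np.arctan2((a[:,0]*b[:,1]-a[:,1]*b[:,0]).sum(),(a*b).sum())
            Rm=np.array([[np.cos(th),-np.sin(th)],[np.sin(th),np.cos(th)]]);o=p.mean(0)-Rm@Q.mean(0)
            e=np.abs(Q@Rm.T+o-p).max()+ (10 if abs(th-yaw0)>1 else 0)
            if best is None or e<best[0]: best=(e,o,th)
    return best
E
python3 - <<'E'
from car import *
c=cam("wrist")
q,P=carrier(c);print(q,[np.linalg.norm(P[i]-P[i-1]).round(4) for i in range(4)])
e,o,th=fit(P,.2);print(e,o,th)
u=np.array([np.cos(th),np.sin(th)]);g=o+.014*u;print("grip",g)
m=hsv(c,(105,150,50),(122,255,255));v=c[0][...,0]*m
for t in (140,180,200):
  for ce,st in blobs(v>t,40)[0]: print(t,ce,st,pt(c,*ce,.076).round(4))
go(np.r_[g,.055],th+np.pi/2)
E
```

```text
[[357. 124.]
 [345. 246.]
 [179. 241.]
 [174. 117.]] [np.float64(0.1845), np.float64(0.1324), np.float64(0.1853), np.float64(0.1332)]
0.0008125487287873323 [ 0.44764149 -0.29027009] 0.16775312504472642
grip [ 0.46144496 -0.28793255]
140 [262.5 204.8] [257 191  12  28 324] [ 0.4604 -0.2877  0.076 ]
140 [183.9 373.2] [175 368  26  19 147] [ 0.6647 -0.3353  0.076 ]
140 [180.2 400.2] [174 397  13   7  80] [ 0.7019 -0.3346  0.076 ]
180 [261.5 205.5] [257 193  10  26 256] [ 0.4612 -0.2885  0.076 ]
ROW [-0.0208, -0.0238, 0.4057, 0.0021, -0.0113, 0.0703] dist 0.203
```

Emit:
{"api": "play_rows", "payload": {
  "rows": [
    [[-0.02, -0.023, 0.08, 0, -0.011, 0.07], [-0.02, -0.023, 0.16, 0, -0.011, 0.07], [-0.02, -0.023, 0.24, 0, -0.011, 0.07], [-0.02, -0.023, 0.32, 0, -0.011, 0.07], [-0.02, -0.023, 0.38, 0, -0.011, 0.07], [-0.02, -0.023, 0.405, 0, -0.011, 0.07], [-0.02, -0.023, 0.405, 0, -0.011, 0.07], [-0.02, -0.023, 0.405, 0, -0.011, 0.07], [-0.02, -0.023, 0.405, 0, -0.011, 0.07]]
  ]
}}

```text
clock: 7.45
tool_pos: [0.4613, -0.289, 0.2037]
eef_rot: [-0.083, 0.997, -0.0, 0.001]
contact_force: [0.1, -0.0, 0.5]
opening: 0.751
finger_force: 0.0
```

Emit:
{"api": "play_rows", "payload": {
  "rows": [
    [[0, 0, 0, 0, 0, 0], [0, 0, 0, 0, 0, 0], [0, 0, 0, 0, 0, 0], [0, 0, 0, 0, 0, 0], [0, 0, 0, 0, 0, 0], [0, 0, 0, 0, 0, 0], [0, 0, 0, 0, 0, 0], [0, 0, 0, 0, 0, 0]]
  ],
  "claw": 1,
  "squeeze": 45
}}

```text
clock: 8.12
tool_pos: [0.4605, -0.2893, 0.2026]
eef_rot: [-0.082, 0.997, 0.0, -0.0]
contact_force: [-1.4, 2.5, 0.5]
opening: 0.167
finger_force: 1.2
```

Emit:
{"api": "play_rows", "payload": {
  "rows": [
    [[0, 0, -0.04, 0, 0, 0], [0, 0, -0.1, 0, 0, 0], [0, 0, -0.16, 0, 0, 0], [0, 0, -0.22, 0, 0, 0], [0, 0, -0.28, 0, 0, 0], [0, 0, -0.28, 0, 0, 0], [0, 0, -0.28, 0, 0, 0]]
  ]
}}

```text
clock: 8.7
tool_pos: [0.4604, -0.2897, 0.343]
eef_rot: [-0.082, 0.997, -0.0, 0.001]
contact_force: [-1.3, -1.4, -5.4]
opening: 0.152
finger_force: 45.0
```

Run:
```python
from car import *
s=get_state();A=R.from_quat(s["eef_rot"]).as_matrix();print(A.round(4))
c=cam("wrist");cv2.imwrite("pics/w4.png",c[0])
# carrier held: relation to the tool
z=s["tool_pos"][2]-.147-.055+.029
for t in (160,185):
    q,P=carrier(c,z,(0,0,560,330),t);print(q.tolist(),[np.linalg.norm(P[i]-P[i-1]).round(4) for i in range(4)],fit(P,.2))
```

```text
[[-9.865e-01 -1.635e-01  1.400e-03]
 [-1.635e-01  9.865e-01 -7.000e-04]
 [-1.300e-03 -1.000e-03 -1.000e+00]]
[[492.0, 101.0], [479.0, 168.0], [96.0, 309.0], [-18.0, 96.0]] [np.float64(0.2173), np.float64(0.0287), np.float64(0.1975), np.float64(0.1085)] (np.float64(0.04988565101060555), array([ 0.41218652, -0.30649902]), np.float64(0.3518810753724001))
[[489.0, 111.0], [478.0, 168.0], [96.0, 309.0], [62.0, 109.0]] [np.float64(0.1836), np.float64(0.0246), np.float64(0.1971), np.float64(0.0981)] (np.float64(0.05423065543936023), array([ 0.41314193, -0.29806947]), np.float64(0.32037538958940015))
```

View pics/w4.png

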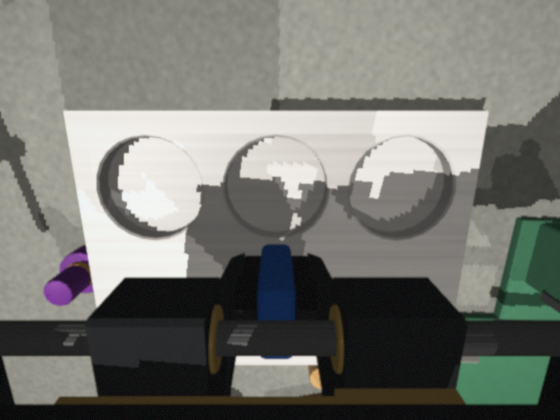

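Run:
```python
from car import *
s=get_state();A=R.from_quat(s["eef_rot"]).as_matrix();T=s["tool_pos"]
c=cam("wrist")
for z0 in (.050,.055,.060):
    z=T[2]-.147-z0+.029
    a,b=[A.T@(pt(c,u,v,z)-T) for u,v in ((66,111),(487,111))]
    print(z0,a.round(4),b.round(4),"width",(b[1]-a[1]).round(4),"mid",((a+b)/2)[:2].round(4),"skew",((b-a)[0]/(b-a)[1]).round(4))
```

```text
0.05 [ 0.0744 -0.087   0.1681] [0.0746 0.0886 0.1682] width 0.1755 mid [0.0745 0.0008] skew 0.0006
0.055 [ 0.0744 -0.0899  0.173 ] [0.0745 0.0915 0.1732] width 0.1814 mid [0.0745 0.0008] skew 0.0006
0.06 [ 0.0744 -0.0928  0.178 ] [0.0745 0.0945 0.1782] width 0.1873 mid [0.0745 0.0008] skew 0.0006
```

Run:
```python
import cv2
i=cv2.imread("pics/w2.png");cv2.imwrite("pics/w2c.png",cv2.resize(i[160:340,160:400],None,fx=3.2,fy=3.2,interpolation=cv2.INTER_CUBIC))
```

```text
(no output)
```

View pics/w2c.png

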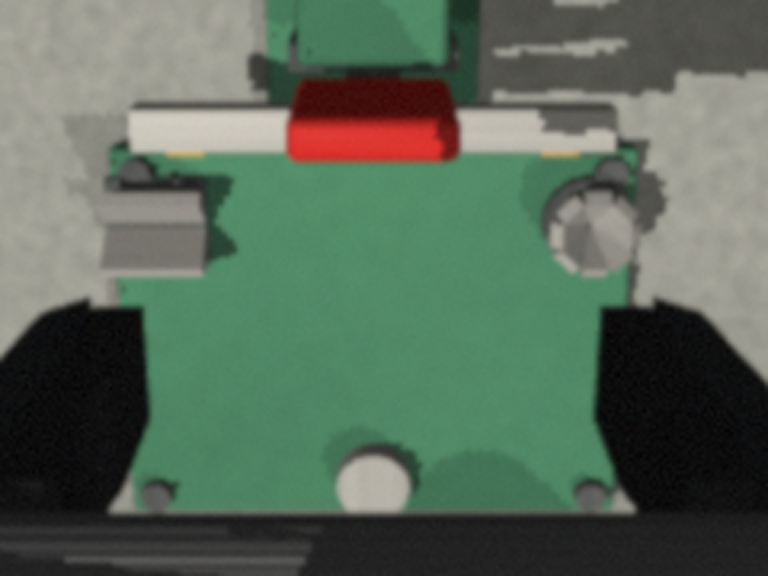

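Run:
```python
from car import *
c0=cam("wrist")
mount=np.linalg.inv(np.eye(4))
d=snapshot("wrist")
T=np.eye(4);T[:3,:3]=R.from_quat([-.068,.998,0,.005]).as_matrix();T[:3,3]=[.5167,-.0056,.4072]
c=(None,d["camera_matrix"],T@d["mount"])
pc=pt(c,346.6,232.5,.03);pg=pt(c,208.4,232.2,.03);pf=pt(c,276.9,312.2,.021)
b=pt(c,276,135.5,.094)
W=np.array([pc,pg,pf,b])[:,:2];Q=np.array([[-48,78],[-48,-78],[58,0],[-160,0]])/1e3
print(W.round(4), np.linalg.norm(W[0]-W[1]),np.linalg.norm(W[2]-(W[0]+W[1])/2))
for n in (3,4):
    a=Q[:n]-Q[:n].mean(0);p=W[:n]-W[:n].mean(0)
    th=np.arctan2((a[:,0]*p[:,1]-a[:,1]*p[:,0]).sum(),(a*p).sum());Rm=np.array([[np.cos(th),-np.sin(th)],[np.sin(th),np.cos(th)]])
    o=W[:n].mean(0)-Rm@Q[:n].mean(0);print(n,o,th,(Q[:n]@Rm.T+o-W[:n]).round(4).tolist())
# target TCP: carrier origin in tool (.0125,.0008)
    u=Rm[:,0];v=Rm[:,1]
    tcp=o+.0125*u-.0008*v   # tool x=-u, tool y=v
    print("tcp",tcp); 
    go(np.r_[tcp,.2026+.021+.06],th+np.pi/2,0)
```

```text
[[ 0.5647  0.0808]
 [ 0.5854 -0.0716]
 [ 0.6823  0.0188]
 [ 0.4657 -0.0121]] 0.15381358377005083 0.10819257803133463
3 [0.62337222 0.01099077] 0.13362497021227152 [[0.0007, 0.0011], [0.0008, -0.0011], [-0.0015, -0.0001]]
tcp [0.63586737 0.01186325]
ROW [-0.447, 0.5359, 0.1136, 0.0052, -0.0076, 0.0624] dist 0.354
4 [0.62356515 0.01082691] 0.13957660756828658 [[0.0004, 0.0006], [0.0015, -0.0014], [-0.0013, 0.0001], [-0.0006, 0.0007]]
tcp [0.63605488 0.01177374]
ROW [-0.4473, 0.5357, 0.1136, 0.0053, -0.0076, 0.0505] dist 0.354
```

Emit:
{"api": "play_rows", "payload": {
  "rows": [
    [[-0.05, 0.06, 0, 0.005, -0.008, 0.057], [-0.12, 0.14, 0, 0.005, -0.008, 0.057], [-0.17, 0.2, 0, 0.005, -0.008, 0.057], [-0.22, 0.26, 0, 0.005, -0.008, 0.057], [-0.27, 0.32, 0, 0.005, -0.008, 0.057], [-0.32, 0.38, 0, 0.005, -0.008, 0.057], [-0.37, 0.44, 0, 0.005, -0.008, 0.057], [-0.41, 0.49, 0, 0.005, -0.008, 0.057], [-0.435, 0.52, 0, 0.005, -0.008, 0.057], [-0.447, 0.536, 0, 0.005, -0.008, 0.057], [-0.447, 0.536, 0, 0.005, -0.008, 0.057], [-0.447, 0.536, 0, 0.005, -0.008, 0.057], [-0.447, 0.536, 0, 0.005, -0.008, 0.057]]
  ]
}}

```text
clock: 9.98
tool_pos: [0.6361, 0.0087, 0.3417]
eef_rot: [-0.067, 0.998, -0.002, 0.001]
contact_force: [-0.7, -0.6, -5.5]
opening: 0.157
finger_force: 45.0
```

Run:
```python
from car import *
s=get_state();A=R.from_quat(s["eef_rot"]).as_matrix();T=s["tool_pos"];print(T,A.round(4),s["contact_force"])
c=cam("wrist");cv2.imwrite("pics/w5.png",c[0])
g=hsv(c,(0,180,80),(5,255,255));v=c[0][...,2]*g
for ce,st in blobs(v>180,60)[0]: print(ce,st,pt(c,*ce,.125).round(4))
for ce,st in blobs(hsv(c,(22,150,100),(35,255,255)),80)[0]: print("yel",ce,st,pt(c,*ce,.094).round(4))
go((.636,.0118,.2036+.021+.03),np.pi/2+.137,0)
go((.636,.0118,.2026+.021),np.pi/2+.137,0)
```

```text
[0.63613335 0.0087442  0.34165907] [[-9.911e-01 -1.331e-01  1.400e-03]
 [-1.331e-01  9.911e-01 -4.800e-03]
 [-7.000e-04 -4.900e-03 -1.000e+00]] [-0.71211289 -0.57569713 -5.50372674]
[281.9  16.8] [ 241    8   80   20 1315] [ 0.5162 -0.0049  0.125 ]
[484.2 283.7] [ 459  261   52   46 1819] [0.6498 0.1445 0.125 ]
ROW [-0.0001, 0.0071, 0.1748, -0.0094, 0.003, -0.0081] dist 0.087
ROW [0.0, 0.0074, 0.2368, -0.0094, 0.003, -0.0081] dist 0.118
```

Emit:
{"api": "play_rows", "payload": {
  "rows": [
    [[0, 0.007, 0.04, -0.009, 0.003, -0.008], [0, 0.007, 0.08, -0.009, 0.003, -0.008], [0, 0.007, 0.12, -0.009, 0.003, -0.008], [0, 0.007, 0.16, -0.009, 0.003, -0.008], [0, 0.007, 0.19, -0.009, 0.003, -0.008], [0, 0.007, 0.2, -0.009, 0.003, -0.008], [0, 0.007, 0.2, -0.009, 0.003, -0.008], [0, 0.007, 0.2, -0.009, 0.003, -0.008]]
  ]
}}

```text
clock: 10.7
tool_pos: [0.6371, 0.0139, 0.2432]
eef_rot: [-0.069, 0.998, 0.001, 0.001]
contact_force: [0.5, 0.2, -5.2]
opening: 0.157
finger_force: 45.0
```

```bash
python3 -c "
from h import *
s=get_state();print(s['tool_pos'],s['contact_force'])
go((.636,.0118,.2026+.021),np.pi/2+.137,0)"
```

```text
[0.63714102 0.01386826 0.24324366] [ 0.46956979  0.24398983 -5.15952929]
ROW [0.003, -0.0038, 0.0393, 0.0034, 0.0062, 0.0037] dist 0.02
```

Emit:
{"api": "play_rows", "payload": {
  "rows": [
    [[0.003, -0.003, 0.01, 0.003, 0.006, 0.004], [0.003, -0.003, 0.016, 0.003, 0.006, 0.004], [0.003, -0.003, 0.022, 0.003, 0.006, 0.004], [0.003, -0.003, 0.028, 0.003, 0.006, 0.004], [0.003, -0.003, 0.034, 0.003, 0.006, 0.004], [0.003, -0.003, 0.038, 0.003, 0.006, 0.004], [0.003, -0.003, 0.038, 0.003, 0.006, 0.004]]
  ]
}}

```text
clock: 11.28
tool_pos: [0.6367, 0.0121, 0.2243]
eef_rot: [-0.069, 0.998, -0.001, 0.001]
contact_force: [1.9, -3.1, -0.4]
opening: 0.154
finger_force: 45.0
```

Emit:
{"api": "play_rows", "payload": {
  "rows": [
    [[0, 0, 0.002, 0, 0, 0], [0, 0, 0.002, 0, 0, 0], [0, 0, 0.002, 0, 0, 0], [0, 0, 0.002, 0, 0, 0], [0, 0, 0, 0, 0, 0], [0, 0, -0.08, 0, 0, 0], [0, 0, -0.16, 0, 0, 0], [0, 0, -0.24, 0, 0, 0], [0, 0, -0.32, 0, 0, 0], [0, 0, -0.4, 0, 0, 0], [0, 0, -0.4, 0, 0, 0], [0, 0, -0.4, 0, 0, 0]]
  ],
  "claw": 0.5
}}

```text
clock: 12.28
tool_pos: [0.6363, 0.0135, 0.4265]
eef_rot: [-0.069, 0.998, 0.001, 0.003]
contact_force: [-0.6, 0.3, -0.9]
opening: 0.5
finger_force: 0.0
```

Run:
```python
from car import *
s=get_state();print(s["tool_pos"],s["contact_force"])
c=cam("wrist");cv2.imwrite("pics/w6.png",c[0])
for t in (160,185):
    q,P=carrier(c,.05,(0,0,560,330),t);print(q.tolist(),[np.linalg.norm(P[i]-P[i-1]).round(4) for i in range(4)],fit(P,.14))
for ce,st in blobs(hsv(c,(22,150,100),(35,255,255)),80)[0]: print("yel",ce,st,pt(c,*ce,.094).round(4))
go((.585,-.22,.25),np.pi/2+.0)
```

```text
[0.63627636 0.01354041 0.42654639] [-0.5766942   0.30166362 -0.85942853]
[[650.0, 224.0], [251.0, 340.0], [35.0, 166.0], [140.0, -49.0]] [np.float64(0.5907), np.float64(0.4678), np.float64(0.3087), np.float64(0.2322)] (np.float64(0.298798930384361), array([0.6376168 , 0.01954769]), np.float64(-0.5844661896731944))
[[365.0, 109.0], [357.0, 233.0], [189.0, 234.0], [180.0, 108.0]] [np.float64(0.1847), np.float64(0.1319), np.float64(0.1867), np.float64(0.134)] (np.float64(0.0013442922109454941), array([0.62474248, 0.00942312]), np.float64(0.13954181626186077))
yel [166.6 284. ] [152 273  29  31 434] [ 0.7476 -0.0827  0.094 ]
ROW [0.1647, -0.448, 0.0541, 0.0011, 0.0011, 0.2769] dist 0.24
```

View pics/w6.png

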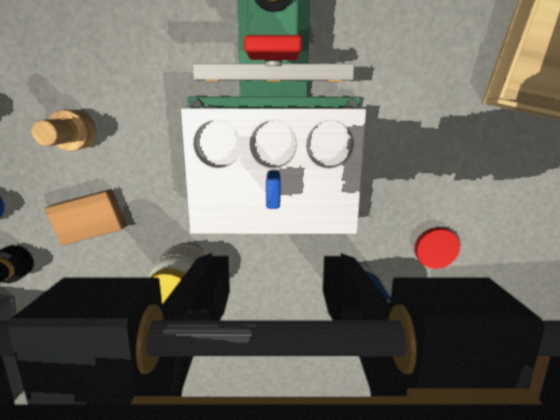

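```bash
python3 -c "
from h import *
go((.59,-.26,.25),np.pi/2+.137)"
```

```text
ROW [0.1658, -0.5286, 0.0541, 0.001, 0.0012, 0.0029] dist 0.278
```

Emit:
{"api": "play_rows", "payload": {
  "rows": [
    [[0.166, -0.529, 0.054, 0, 0, 0], [0.166, -0.529, 0.054, 0, 0, 0], [0.166, -0.529, 0.054, 0, 0, 0], [0.166, -0.529, 0.054, 0, 0, 0], [0.166, -0.529, 0.054, 0, 0, 0], [0.166, -0.529, 0.054, 0, 0, 0], [0.166, -0.529, 0.054, 0, 0, 0], [0.166, -0.529, 0.054, 0, 0, 0], [0.166, -0.529, 0.054, 0, 0, 0], [0.166, -0.529, 0.054, 0, 0, 0], [0.166, -0.529, 0.054, 0, 0, 0]]
  ]
}}

```text
clock: 13.25
tool_pos: [0.5905, -0.2581, 0.3957]
eef_rot: [-0.071, 0.997, 0.001, -0.001]
contact_force: [-0.2, -0.3, -0.1]
opening: 0.499
finger_force: 0.0
```

Run:
```python
from car import *
s=get_state();print(s["tool_pos"],s["contact_force"],s["q"].round(2))
c=cam("wrist");cv2.imwrite("pics/w7.png",c[0])
for ce,st in blobs(hsv(c,(8,90,90),(20,255,255)),100)[0]: print("beech",ce,st,pt(c,*ce,.04).round(4))
```

```text
[ 0.59045329 -0.25812892  0.39569924] [-0.19011806 -0.31943679 -0.13800386] [ 0.58  0.75 -0.45  1.5   0.37  0.97  1.74]
beech [197.9 192.5] [ 177  170   45   44 1215] [ 0.6055 -0.3338  0.04  ]
beech [306.2 213.2] [ 287  192   40   44 1264] [ 0.6116 -0.222   0.04  ]
beech [296.5 295.7] [ 265  271   62   50 2140] [ 0.7071 -0.2168  0.04  ]
```

View pics/w7.png

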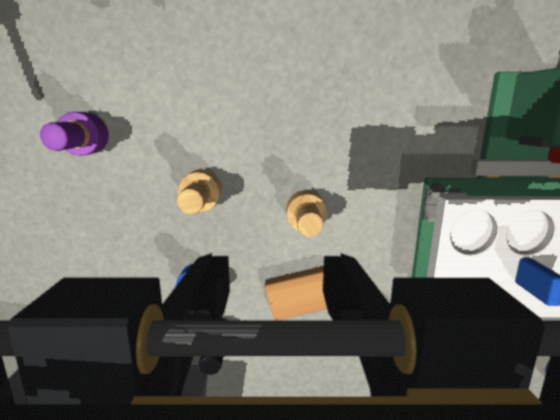

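```bash
cat > kn.py <<'E'
from car import *
def knobs(c,zt=.062,roi=(0,0,560,260),show=True):
    """stem-top centres from the bright, flat-lit top faces"""
    m=hsv(c,(8,90,90),(20,255,255))&(c[0][...,2]>225);k=np.zeros_like(m);k[roi[1]:roi[3],roi[0]:roi[2]]=1
    return [(ce,st,pt(c,*ce,zt).round(4)) for ce,st in blobs(m&k,80)[0]]
E
python3 - <<'E'
from kn import *
c=cam("wrist")
for k in knobs(c):print(k)
print(pt(c,190.5,201,.062),pt(c,311,225.5,.062))
p=pt(c,311,225.5,.062);go((p[0],p[1],.046),np.pi/2+.137)
E
```

```text
(array([196.3, 176.5]), array([187, 173,  22,   8, 109], dtype=int32), array([ 0.585 , -0.3324,  0.062 ]))
(array([189.4, 201.3]), array([178, 190,  23,  23, 394], dtype=int32), array([ 0.6098, -0.337 ,  0.062 ]))
(array([306.5, 223.4]), array([288, 210,  34,  26, 487], dtype=int32), array([ 0.6159, -0.2231,  0.062 ]))
[ 0.60936578 -0.33601801  0.062     ] [ 0.6174217  -0.21843508  0.062     ]
ROW [-0.0646, 0.0707, 0.4067, 0.0037, -0.001, 0.0088] dist 0.209
```

Emit:
{"api": "play_rows", "payload": {
  "rows": [
    [[-0.065, 0.07, 0.08, 0, 0, 0.008], [-0.065, 0.07, 0.16, 0, 0, 0.008], [-0.065, 0.07, 0.24, 0, 0, 0.008], [-0.065, 0.07, 0.32, 0, 0, 0.008], [-0.065, 0.07, 0.36, 0, 0, 0.008], [-0.065, 0.07, 0.4, 0, 0, 0.008], [-0.065, 0.07, 0.406, 0, 0, 0.008], [-0.065, 0.07, 0.406, 0, 0, 0.008]]
  ]
}}

```text
clock: 14.02
tool_pos: [0.6174, -0.2199, 0.1929]
eef_rot: [-0.068, 0.998, 0.001, -0.001]
contact_force: [-0.1, -0.0, 0.1]
opening: 0.5
finger_force: 0.0
```

Emit:
{"api": "play_rows", "payload": {
  "rows": [
    [[0, 0, 0, 0, 0, 0], [0, 0, 0, 0, 0, 0], [0, 0, 0, 0, 0, 0], [0, 0, 0, 0, 0, 0], [0, 0, 0, 0, 0, 0]]
  ],
  "claw": 1,
  "squeeze": 20
}}

```text
clock: 14.43
tool_pos: [0.6179, -0.221, 0.1952]
eef_rot: [-0.067, 0.998, 0.0, 0.001]
contact_force: [0.4, 0.9, 6.3]
opening: 0.285
finger_force: 20.0
```

Emit:
{"api": "play_rows", "payload": {
  "rows": [
    [[0, 0, -0.06, 0, 0, 0], [0, 0, -0.14, 0, 0, 0], [0, 0, -0.22, 0, 0, 0], [0, 0, -0.26, 0, 0, 0], [0, 0, -0.26, 0, 0, 0], [0, 0, -0.26, 0, 0, 0]]
  ]
}}

```text
clock: 14.93
tool_pos: [0.6175, -0.2213, 0.3249]
eef_rot: [-0.067, 0.998, -0.0, 0.001]
contact_force: [0.1, -0.5, -0.8]
opening: 0.287
finger_force: 20.0
```

Run:
```python
from kn import *
s=get_state();A=R.from_quat(s["eef_rot"]).as_matrix();T=s["tool_pos"];print(T,s["contact_force"],s["opening"])
c=cam("wrist");cv2.imwrite("pics/w8.png",c[0])
for t in (100,140,180,220):
  m=hsv(c,(8,90,90),(20,255,255))&(c[0][...,2]>t)
  for ce,st in blobs(m,150)[0]: print(t,ce,st,(A.T@(pt(c,*ce,T[2]-.147+.016)-T)).round(4))
o=np.array([.6238,.0107]);th=.137;u=np.array([np.cos(th),np.sin(th)]);v=np.array([-u[1],u[0]])
for y in (.058,-.058,0): print(y,o-.027*u+y*v)
```

```text
[ 0.61748048 -0.2213303   0.32494373] [ 0.0638841  -0.45147352 -0.79864761] 0.28697604426227447
100 [147.2 172.3] [ 107  147   66   52 1172] [ 0.0552 -0.0418  0.1309]
100 [277.1 240.7] [ 235  225   83   35 1402] [0.0312 0.001  0.1309]
100 [275.5 302.6] [ 243  282   66   39 1804] [0.0067 0.0004 0.131 ]
140 [143.  171.2] [107 148  59  51 664] [ 0.0556 -0.0431  0.1309]
180 [132.8 169.9] [107 148  56  51 331] [ 0.056  -0.0464  0.1309]
0.058 [0.58913182 0.06446911]
-0.058 [ 0.60497415 -0.05044399]
0 [0.59705299 0.00701256]
```

View pics/w8.png

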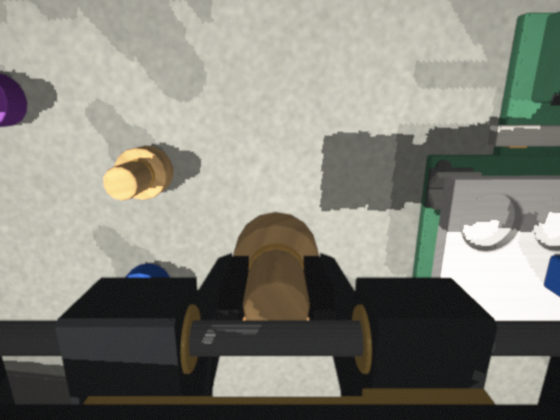

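Run:
```python
from kn import *
s=get_state();A=R.from_quat(s["eef_rot"]).as_matrix();T=s["tool_pos"]
c=cam("wrist")
for z in (.194,.170):
    print(z,(A.T@(pt(c,276,213.5,T[2]-z)-T)).round(4),[(A.T@(pt(c,u,255,T[2]-z)-T)).round(4).tolist() for u in (235,318)])
# stem-root ring brass lower arc at v~247
print((A.T@(pt(c,276,247,T[2]-.170)-T)).round(4))
go((.605-.0,-.0505,.3249),np.pi/2+.137,0)
```

```text
0.194 [0.022  0.0006 0.194 ] [[-0.002, -0.0221, 0.194], [-0.0019, 0.0239, 0.194]]
0.17 [0.0293 0.0006 0.17  ] [[0.0086, -0.019, 0.17], [0.0086, 0.0206, 0.17]]
[0.0127 0.0006 0.17  ]
ROW [-0.0227, 0.3414, -0.0049, 0.0026, -0.0062, -0.0056] dist 0.171
```

Emit:
{"api": "play_rows", "payload": {
  "rows": [
    [[-0.023, 0.08, 0, 0, -0.006, -0.006], [-0.023, 0.16, 0, 0, -0.006, -0.006], [-0.023, 0.24, 0, 0, -0.006, -0.006], [-0.023, 0.31, 0, 0, -0.006, -0.006], [-0.023, 0.341, 0, 0, -0.006, -0.006], [-0.023, 0.341, 0, 0, -0.006, -0.006], [-0.023, 0.341, 0, 0, -0.006, -0.006], [-0.023, 0.341, 0, 0, -0.006, -0.006]]
  ]
}}

```text
clock: 15.7
tool_pos: [0.6057, -0.0525, 0.3223]
eef_rot: [-0.068, 0.998, -0.0, 0.0]
contact_force: [-0.1, -0.7, -0.3]
opening: 0.29
finger_force: 20.0
```

Run:
```python
from kn import *
s=get_state();print(s["tool_pos"],s["eef_rot"])
d=snapshot("wrist");cv2.imwrite("pics/w9.png",d["pixels"])
im=cv2.imread("pics/w6.png")
T=np.eye(4);T[:3,:3]=R.from_quat([-.069,.998,.001,.003]).as_matrix();T[:3,3]=[.63628,.01354,.42655]
c=(im,d["camera_matrix"],T@d["mount"])
g=cv2.GaussianBlur(cv2.cvtColor(im[110:180,180:370],cv2.COLOR_BGR2GRAY),(3,3),0)
H=cv2.HoughCircles(g,cv2.HOUGH_GRADIENT,1,40,param1=100,param2=12,minRadius=20,maxRadius=26)
for x,y,r in H[0]: print(x+180,y+110,r,pt(c,x+180,y+110,.05).round(4))
go((.605,-.0505,.24),np.pi/2+.137,0)
```

```text
[ 0.60573623 -0.05246777  0.3223452 ] [-6.76092345e-02  9.97711804e-01 -3.84096088e-04  1.33718658e-05]
217.5 142.5 24.3 [ 0.604  -0.0503  0.05  ]
273.5 144.5 23.2 [0.5981 0.0069 0.05  ]
328.5 143.5 24.3 [0.5893 0.0627 0.05  ]
ROW [0.0011, 0.0052, 0.1651, -0.0017, 0.0011, -0.0054] dist 0.083
```

Emit:
{"api": "play_rows", "payload": {
  "rows": [
    [[0.001, 0.003, 0.05, 0, 0, 0], [0.001, 0.003, 0.1, 0, 0, 0], [0.001, 0.003, 0.13, 0, 0, 0], [0.001, 0.003, 0.136, 0, 0, 0], [0.001, 0.003, 0.136, 0, 0, 0], [0.001, 0.003, 0.136, 0, 0, 0]]
  ]
}}

```text
clock: 16.25
tool_pos: [0.6058, -0.0502, 0.2561]
eef_rot: [-0.068, 0.998, 0.0, 0.002]
contact_force: [0.5, -0.0, 0.5]
opening: 0.288
finger_force: 20.0
```

Run:
```python
from kn import *
s=get_state();print(s["tool_pos"],s["contact_force"])
go((.6045,-.0505,.235),np.pi/2+.137,0)
```

```text
[ 0.60584132 -0.05015236  0.25606629] [ 0.50869844 -0.03991642  0.45378337]
ROW [0.0029, -0.0003, 0.0421, 0.0005, 0.0067, -0.0028] dist 0.021
```

Emit:
{"api": "play_rows", "payload": {
  "rows": [
    [[0.002, 0, 0.01, 0, 0.004, 0], [0.002, 0, 0.018, 0, 0.004, 0], [0.002, 0, 0.026, 0, 0.004, 0], [0.002, 0, 0.032, 0, 0.004, 0], [0.002, 0, 0.038, 0, 0.004, 0], [0.002, 0, 0.04, 0, 0.004, 0], [0.002, 0, 0.04, 0, 0.004, 0]]
  ]
}}

```text
clock: 16.83
tool_pos: [0.6063, -0.0501, 0.2364]
eef_rot: [-0.068, 0.998, -0.0, 0.003]
contact_force: [4.0, -3.1, 1.6]
opening: 0.286
finger_force: 20.0
```

Emit:
{"api": "play_rows", "payload": {
  "rows": [
    [[-0.003, -0.002, 0.003, 0, 0, 0], [-0.003, -0.002, 0.005, 0, 0, 0], [-0.003, -0.002, 0.005, 0, 0, 0]]
  ]
}}

```text
clock: 17.08
tool_pos: [0.6066, -0.0503, 0.2344]
eef_rot: [-0.068, 0.998, -0.0, 0.001]
contact_force: [-0.8, -2.0, 11.3]
opening: 0.29
finger_force: 20.0
```

Emit:
{"api": "play_rows", "payload": {
  "rows": [
    [[0, 0, -0.003, 0, 0, 0], [0, 0, -0.003, 0, 0, 0], [0, 0, -0.003, 0, 0, 0], [0, 0, -0.003, 0, 0, 0], [0, 0, -0.06, 0, 0, 0], [0, 0, -0.14, 0, 0, 0], [0, 0, -0.22, 0, 0, 0], [0, 0, -0.3, 0, 0, 0], [0, 0, -0.32, 0, 0, 0], [0, 0, -0.32, 0, 0, 0], [0, 0, -0.32, 0, 0, 0]]
  ],
  "claw": 0.5
}}

```text
clock: 18.0
tool_pos: [0.6057, -0.0502, 0.3926]
eef_rot: [-0.069, 0.998, 0.0, -0.0]
contact_force: [0.2, 1.1, 0.5]
opening: 0.508
finger_force: 0.0
```

Run:
```python
from kn import *
s=get_state();print(s["tool_pos"],s["contact_force"])
c=cam("wrist");cv2.imwrite("pics/w10.png",c[0])
for k in knobs(c,.102):print(k)
t=cam("top")
for ce,st in blobs(hsv(t,(10,90,100),(20,255,255)),15)[0]:
    if 335<ce[0]<450 and 180<ce[1]<240: print("top",ce,st,pt(t,*ce,.06).round(3))
go((.609,-.336,.25),np.pi/2+.137)
```

```text
[ 0.60565304 -0.0502448   0.39260121] [0.2481798  1.09321478 0.47130353]
(array([273.6, 202.8]), array([261, 191,  27,  25, 488], dtype=int32), array([ 0.6038, -0.0517,  0.102 ]))
top [388.3 205.2] [382 200  13  13 106] [ 0.606 -0.329  0.06 ]
ROW [0.0709, -0.567, -0.0125, 0.0021, -0.0076, 0.0008] dist 0.286
```

View pics/w10.png

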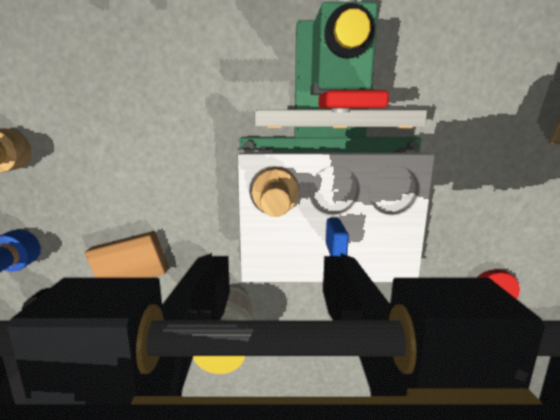

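Emit:
{"api": "play_rows", "payload": {
  "rows": [
    [[0.071, -0.567, -0.013, 0, 0, 0], [0.071, -0.567, -0.013, 0, 0, 0], [0.071, -0.567, -0.013, 0, 0, 0], [0.071, -0.567, -0.013, 0, 0, 0], [0.071, -0.567, -0.013, 0, 0, 0], [0.071, -0.567, -0.013, 0, 0, 0], [0.071, -0.567, -0.013, 0, 0, 0], [0.071, -0.567, -0.013, 0, 0, 0], [0.071, -0.567, -0.013, 0, 0, 0], [0.071, -0.567, -0.013, 0, 0, 0], [0.071, -0.567, -0.013, 0, 0, 0]]
  ]
}}

```text
clock: 19.02
tool_pos: [0.61, -0.3337, 0.3981]
eef_rot: [-0.07, 0.998, 0.002, -0.001]
contact_force: [0.1, 0.7, 0.1]
opening: 0.499
finger_force: 0.0
```

Run:
```python
from kn import *
s=get_state();print(s["tool_pos"],s["contact_force"])
c=cam("wrist");cv2.imwrite("pics/w11.png",c[0])
K=knobs(c)
for k in K:print(k)
p=max(K,key=lambda k:k[1][4])[2];go((p[0],p[1],.047),np.pi/2+.137)
```

```text
[ 0.61002317 -0.33365308  0.39811753] [0.11563394 0.73489008 0.11573039]
(array([270.8, 167.8]), array([261, 165,  22,   7,  94], dtype=int32), array([ 0.5869, -0.34  ,  0.062 ]))
(array([267.1, 190.3]), array([252, 174,  31,  30, 544], dtype=int32), array([ 0.6086, -0.3405,  0.062 ]))
(array([548.3, 236.8]), array([541, 224,  19,  22, 179], dtype=int32), array([ 0.6164, -0.0586,  0.062 ]))
ROW [0.0049, -0.0144, 0.4092, 0.0055, -0.0007, 0.0073] dist 0.205
```

Emit:
{"api": "play_rows", "payload": {
  "rows": [
    [[0.003, -0.01, 0.08, 0.003, 0, 0.006], [0.003, -0.01, 0.16, 0.003, 0, 0.006], [0.003, -0.01, 0.24, 0.003, 0, 0.006], [0.003, -0.01, 0.32, 0.003, 0, 0.006], [0.003, -0.01, 0.36, 0.003, 0, 0.006], [0.003, -0.01, 0.4, 0.003, 0, 0.006], [0.003, -0.01, 0.408, 0.003, 0, 0.006], [0.003, -0.01, 0.408, 0.003, 0, 0.006]]
  ]
}}

```text
clock: 19.73
tool_pos: [0.6088, -0.3392, 0.194]
eef_rot: [-0.068, 0.998, 0.001, -0.001]
contact_force: [0.6, 0.8, 0.2]
opening: 0.502
finger_force: 0.0
```

Emit:
{"api": "play_rows", "payload": {
  "rows": [
    [[0, 0, 0, 0, 0, 0], [0, 0, 0, 0, 0, 0], [0, 0, 0, 0, 0, 0], [0, 0, 0, 0, 0, 0], [0, 0, 0, 0, 0, 0], [0, 0, 0, 0, 0, 0]]
  ],
  "claw": 1,
  "squeeze": 20
}}

```text
clock: 20.23
tool_pos: [0.6097, -0.3408, 0.1973]
eef_rot: [-0.067, 0.998, -0.001, 0.002]
contact_force: [-0.8, 0.9, 6.4]
opening: 0.283
finger_force: 20.0
```

Emit:
{"api": "play_rows", "payload": {
  "rows": [
    [[0, 0, -0.06, 0, 0, 0], [0, 0, -0.14, 0, 0, 0], [0, 0, -0.22, 0, 0, 0], [0, 0, -0.28, 0, 0, 0], [0, 0, -0.28, 0, 0, 0], [0, 0, -0.28, 0, 0, 0]]
  ]
}}

```text
clock: 20.73
tool_pos: [0.6093, -0.3411, 0.338]
eef_rot: [-0.067, 0.998, -0.002, 0.002]
contact_force: [-0.7, -0.3, -2.1]
opening: 0.289
finger_force: 20.0
```

Run:
```python
from kn import *
s=get_state();A=R.from_quat(s["eef_rot"]).as_matrix();T=s["tool_pos"];print(T,s["contact_force"],s["opening"])
c=cam("wrist");cv2.imwrite("pics/w12.png",c[0])
m=hsv(c,(8,90,60),(20,255,255))
for ce,st in blobs(m,400)[0]: print(ce,st)
col=m[:,270:283].mean(1)>.5; ys=np.where(col)[0];print(ys[:3]); v=ys[0]
for z in (.194,): print((A.T@(pt(c,276,v,T[2]-z)-T)).round(4))
go((.589,.064,T[2]),np.pi/2+.137,0)
```

```text
[ 0.60926945 -0.34112545  0.33796471] [-0.71210777 -0.33289219 -2.0634711 ] 0.2890744500765238
[275.7 268. ] [ 235  214   82  107 6405]
[187.8 339.2] [181 305  19  69 669]
[363.8 339.6] [353 305  19  69 669]
[322.2 397.9] [  85  389  407   15 3512]
[215 216 217]
[0.0212 0.0006 0.1939]
ROW [-0.0695, 0.8078, -0.0056, -0.0029, 0.0009, -0.006] dist 0.405
```

Emit:
{"api": "play_rows", "payload": {
  "rows": [
    [[-0.07, 0.08, 0, 0, 0, -0.006], [-0.07, 0.16, 0, 0, 0, -0.006], [-0.07, 0.24, 0, 0, 0, -0.006], [-0.07, 0.32, 0, 0, 0, -0.006], [-0.07, 0.4, 0, 0, 0, -0.006], [-0.07, 0.48, 0, 0, 0, -0.006], [-0.07, 0.56, 0, 0, 0, -0.006], [-0.07, 0.64, 0, 0, 0, -0.006], [-0.07, 0.72, 0, 0, 0, -0.006], [-0.07, 0.78, 0, 0, 0, -0.006], [-0.07, 0.808, 0, 0, 0, -0.006], [-0.07, 0.808, 0, 0, 0, -0.006], [-0.07, 0.808, 0, 0, 0, -0.006], [-0.07, 0.808, 0, 0, 0, -0.006]]
  ]
}}

```text
clock: 21.95
tool_pos: [0.5897, 0.0615, 0.3341]
eef_rot: [-0.067, 0.998, -0.002, -0.001]
contact_force: [0.2, -0.6, -0.7]
opening: 0.287
finger_force: 20.0
```

```bash
python3 -c "
from kn import *
go((.589,.0635,.256),np.pi/2+.137,0)"
```

```text
ROW [0.0006, 0.0047, 0.1563, -0.0068, -0.0028, -0.0061] dist 0.078
```

Emit:
{"api": "play_rows", "payload": {
  "rows": [
    [[0.001, 0.004, 0.05, -0.006, -0.003, -0.006], [0.001, 0.004, 0.1, -0.006, -0.003, -0.006], [0.001, 0.004, 0.14, -0.006, -0.003, -0.006], [0.001, 0.004, 0.156, -0.006, -0.003, -0.006], [0.001, 0.004, 0.156, -0.006, -0.003, -0.006], [0.001, 0.004, 0.156, -0.006, -0.003, -0.006]]
  ]
}}

```text
clock: 22.45
tool_pos: [0.5892, 0.0647, 0.2572]
eef_rot: [-0.069, 0.998, 0.001, 0.001]
contact_force: [-1.0, -0.0, -1.0]
opening: 0.287
finger_force: 20.0
```

```bash
python3 -c "
from kn import *
s=get_state();print(s['tool_pos'],s['contact_force'])
go((.5895,.0635,.236),np.pi/2+.137,0)"
```

```text
[0.5891654  0.06473427 0.25718768] [-0.95987208 -0.0391605  -0.99076531]
ROW [-0.0002, -0.0026, 0.0424, 0.0029, 0.0038, 0.0022] dist 0.021
```

Emit:
{"api": "play_rows", "payload": {
  "rows": [
    [[0, -0.002, 0.01, 0, 0, 0], [0, -0.002, 0.018, 0, 0, 0], [0, -0.002, 0.026, 0, 0, 0], [0, -0.002, 0.032, 0, 0, 0], [0, -0.002, 0.038, 0, 0, 0], [0, -0.002, 0.041, 0, 0, 0], [0, -0.002, 0.041, 0, 0, 0]]
  ]
}}

```text
clock: 23.03
tool_pos: [0.5891, 0.065, 0.237]
eef_rot: [-0.07, 0.998, 0.001, 0.001]
contact_force: [-0.3, -0.8, 2.4]
opening: 0.288
finger_force: 20.0
```

Nearly on the floor; ease 1 mm and release.

Emit:
{"api": "play_rows", "payload": {
  "rows": [
    [[0, 0, 0.002, 0, 0, 0], [0, 0, 0.002, 0, 0, 0], [0, 0, 0.001, 0, 0, 0], [0, 0, 0, 0, 0, 0], [0, 0, -0.06, 0, 0, 0], [0, 0, -0.14, 0, 0, 0], [0, 0, -0.22, 0, 0, 0], [0, 0, -0.3, 0, 0, 0], [0, 0, -0.34, 0, 0, 0], [0, 0, -0.34, 0, 0, 0], [0, 0, -0.34, 0, 0, 0]]
  ],
  "claw": 0.5
}}

```text
clock: 23.95
tool_pos: [0.5887, 0.0649, 0.4076]
eef_rot: [-0.07, 0.998, 0.001, 0.002]
contact_force: [0.1, -0.4, -0.0]
opening: 0.5
finger_force: 0.0
```

Run:
```python
from kn import *
s=get_state();print(s["tool_pos"],s["contact_force"])
c=cam("wrist");cv2.imwrite("pics/w13.png",c[0])
for k in knobs(c,.102):print(k)
q,P=carrier(c,.05,(0,0,560,330),185);print(q.tolist(),fit(P,.14))
for ce,st in blobs(hsv(c,(22,150,100),(35,255,255)),80)[0]: print("yel",ce,st,pt(c,*ce,.094).round(4))
g=hsv(c,(0,180,80),(5,255,255));v=c[0][...,2]*g
for ce,st in blobs(v>180,60)[0]: print("red",ce,st,pt(c,*ce,.125).round(4))
go((.466,-.0115,.3),np.pi/2+.137,.166)
```

```text
[0.58872647 0.06488763 0.40763022] [ 0.08955327 -0.40478728 -0.01275969]
(array([521.8,  42.9]), array([489,  31,  61,  26, 240], dtype=int32), array([0.441 , 0.2341, 0.102 ]))
(array([496.6,  86.4]), array([471,  73,  53,  23, 375], dtype=int32), array([0.4737, 0.2252, 0.102 ]))
(array([485.4, 105.1]), array([465,  99,  45,  13, 165], dtype=int32), array([0.4885, 0.2209, 0.102 ]))
(array([138.5, 197. ]), array([127, 186,  25,  24, 441], dtype=int32), array([ 0.6034, -0.0513,  0.102 ]))
(array([271.9, 199.5]), array([263, 188,  23,  24, 323], dtype=int32), array([0.5895, 0.0628, 0.102 ]))
[[307.0, 152.0], [305.0, 274.0], [230.0, 274.0], [78.0, 151.0]] (np.float64(0.06886611552207014), array([0.62269632, 0.02444649]), np.float64(0.34502680242256145))
yel [198.4  30.9] [182  13  34  37 985] [ 0.466  -0.0118  0.094 ]
red [192.7  98.7] [165  92  57  14 755] [ 0.5163 -0.0055  0.125 ]
red [389.2 279.1] [374 267  38  35 543] [0.6391 0.171  0.125 ]
ROW [0.2633, -0.1164, -0.1203, 0.0039, 0.0024, 0.0065] dist 0.156
```

View pics/w13.png

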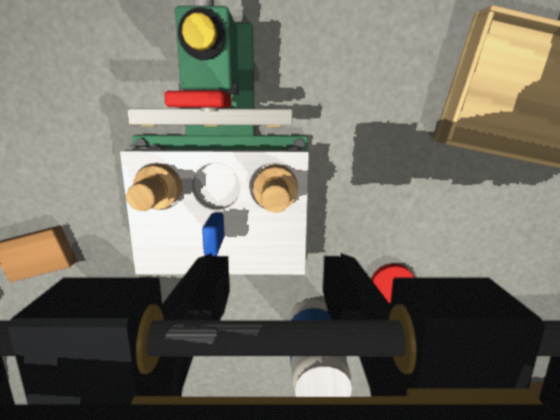

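Emit:
{"api": "play_rows", "payload": {
  "rows": [
    [[0.08, -0.035, 0, 0, 0, 0.006], [0.16, -0.07, 0, 0, 0, 0.006], [0.23, -0.1, 0, 0, 0, 0.006], [0.263, -0.116, 0, 0, 0, 0.006], [0.263, -0.116, 0.06, 0, 0, 0.006], [0.263, -0.116, 0.12, 0, 0, 0.006], [0.263, -0.116, 0.18, 0, 0, 0.006], [0.263, -0.116, 0.24, 0, 0, 0.006], [0.263, -0.116, 0.25, 0, 0, 0.006], [0.263, -0.116, 0.25, 0, 0, 0.006], [0.263, -0.116, 0.25, 0, 0, 0.006]]
  ],
  "claw": 1
}}

```text
clock: 24.92
tool_pos: [0.4666, -0.0105, 0.2811]
eef_rot: [-0.069, 0.998, 0.001, 0.0]
contact_force: [0.3, -0.7, 0.4]
opening: 0.004
finger_force: 0.0
```

```bash
python3 -c "
from kn import *
s=get_state();print(s['tool_pos'],s['contact_force'],s['opening'])
go((.466,-.0115,.085),np.pi/2+.137,.166)"
```

```text
[ 0.46658215 -0.01053644  0.28109876] [ 0.31963035 -0.66011304  0.35369508] 0.0036218765271849437
ROW [0.0014, -0.0019, 0.0602, 0.0046, 0.0009, 0.0013] dist 0.03
```

Emit:
{"api": "play_rows", "payload": {
  "rows": [
    [[0, -0.001, 0.02, 0, 0, 0], [0, -0.001, 0.036, 0, 0, 0], [0, -0.001, 0.046, 0, 0, 0], [0, -0.001, 0.054, 0, 0, 0], [0, -0.001, 0.06, 0, 0, 0], [0, -0.001, 0.061, 0, 0, 0], [0, -0.001, 0.061, 0, 0, 0]]
  ]
}}

```text
clock: 25.5
tool_pos: [0.4672, -0.0111, 0.2512]
eef_rot: [-0.069, 0.998, 0.001, 0.002]
contact_force: [0.8, -0.9, 3.2]
opening: 0.007
finger_force: 1.5
```

```bash
cat > red.py <<'E'
from kn import *
s=get_state();print(s["tool_pos"],s["contact_force"])
c=cam("top");g=hsv(c,(0,180,80),(5,255,255));k=np.zeros_like(g);k[205:245,265:315]=1
for ce,st in blobs(g&k,15)[0]: print("red",ce,st,pt(c,*ce,.125).round(4))
E
python3 red.py
```

```text
[ 0.46724094 -0.01114965  0.25119099] [ 0.80101661 -0.89018335  3.22891461]
red [288.6 220.8] [282 219  14   5  45] [ 5.547e-01 -1.000e-04  1.250e-01]
```

Fired: the ram is home. Retreat upward and look at the knobs.

Emit:
{"api": "play_rows", "payload": {
  "rows": [
    [[0, 0, -0.08, 0, 0, 0], [0, 0, -0.16, 0, 0, 0], [0, 0, -0.24, 0, 0, 0], [0, 0, -0.3, 0, 0, 0], [-0.08, 0.04, -0.3, 0, 0, 0], [-0.16, 0.08, -0.3, 0, 0, 0], [-0.2, 0.1, -0.3, 0, 0, 0], [-0.2, 0.1, -0.3, 0, 0, 0], [-0.2, 0.1, -0.3, 0, 0, 0]]
  ],
  "claw": 0.5
}}

```text
clock: 26.3
tool_pos: [0.5591, 0.0527, 0.4007]
eef_rot: [-0.069, 0.998, 0.002, 0.001]
contact_force: [-1.0, -0.3, -1.3]
opening: 0.5
finger_force: 0.0
```

Run:
```python
from kn import *
s=get_state();print(s["tool_pos"],s["contact_force"])
c=cam("wrist");cv2.imwrite("pics/w14.png",c[0])
for k in knobs(c,.102):print(k)
q,P=carrier(c,.05,(100,0,420,330),185);print(q.tolist(),fit(P,.14))
t=cam("top");m=hsv(t,(10,60,60),(28,255,255));k=np.zeros_like(m);k[225:285,150:225]=1
b,l=blobs(m&k,500);cs=cv2.findContours((m&k).astype(np.uint8),cv2.RETR_EXTERNAL,cv2.CHAIN_APPROX_NONE)[0]
r=cv2.minAreaRect(max(cs,key=cv2.contourArea));print("tray",r,pt(t,*r[0],.03).round(4));B=[pt(t,*p,.03)[:2] for p in cv2.boxPoints(r)]
print(np.round(B,4).tolist(),[np.linalg.norm(B[i]-B[i-1]).round(3) for i in range(4)])
```

```text
[0.55905852 0.05268925 0.40073259] [-0.97901845 -0.25584374 -1.25135508]
(array([162.1, 206.8]), array([154, 204,  21,   8,  95], dtype=int32), array([ 0.5763, -0.0408,  0.102 ]))
(array([271.7, 209.1]), array([264, 205,  17,   9,  91], dtype=int32), array([0.5655, 0.0514, 0.102 ]))
(array([277.7, 235.3]), array([259, 218,  35,  31, 540], dtype=int32), array([0.5883, 0.0598, 0.102 ]))
(array([149.6, 236.3]), array([136, 225,  27,  24, 427], dtype=int32), array([ 0.6046, -0.0504,  0.102 ]))
[[313.0, 303.0], [229.0, 315.0], [203.0, 191.0], [315.0, 186.0]] (np.float64(0.044660417179458525), array([0.62398708, 0.05170145]), np.float64(0.22952337020300853))
tray ((188.0030975341797, 254.38900756835938), (59.28268814086914, 40.65098571777344), 1.5911402702331543) [0.4647 0.3262 0.03  ]
[[0.4048, 0.4223], [0.5359, 0.4219], [0.5256, 0.2284], [0.3947, 0.232]] [np.float64(0.191), np.float64(0.131), np.float64(0.194), np.float64(0.131)]
```

View pics/w14.png

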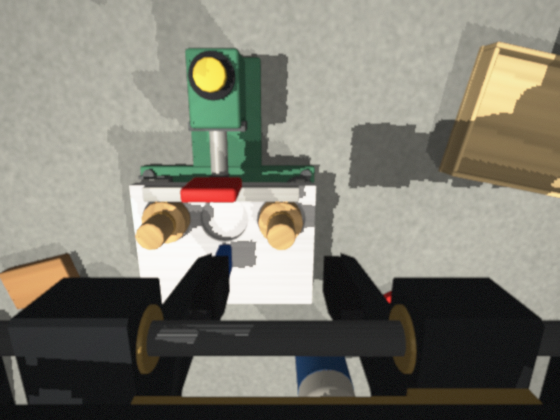

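```bash
python3 -c "
from kn import *
go((.589,.0633,.09),np.pi/2+.137)"
```

```text
ROW [-0.0655, 0.0157, 0.327, 0.0024, -0.0012, -0.0003] dist 0.167
```

Emit:
{"api": "play_rows", "payload": {
  "rows": [
    [[-0.065, 0.016, 0.06, 0, 0, 0], [-0.065, 0.016, 0.12, 0, 0, 0], [-0.065, 0.016, 0.18, 0, 0, 0], [-0.065, 0.016, 0.24, 0, 0, 0], [-0.065, 0.016, 0.28, 0, 0, 0], [-0.065, 0.016, 0.31, 0, 0, 0], [-0.065, 0.016, 0.325, 0, 0, 0], [-0.065, 0.016, 0.325, 0, 0, 0], [-0.065, 0.016, 0.325, 0, 0, 0]]
  ]
}}

```text
clock: 27.15
tool_pos: [0.59, 0.0639, 0.2391]
eef_rot: [-0.068, 0.998, 0.001, 0.001]
contact_force: [-0.7, 1.0, 0.0]
opening: 0.497
finger_force: 0.0
```

Emit:
{"api": "play_rows", "payload": {
  "rows": [
    [[0, 0, 0, 0, 0, 0], [0, 0, 0, 0, 0, 0], [0, 0, 0, 0, 0, 0], [0, 0, 0, 0, 0, 0], [0, 0, 0, 0, 0, 0], [0, 0, 0, 0, 0, 0]]
  ],
  "claw": 1,
  "squeeze": 15
}}

```text
clock: 27.65
tool_pos: [0.5906, 0.0644, 0.2395]
eef_rot: [-0.068, 0.998, 0.001, 0.002]
contact_force: [0.6, -0.8, 6.1]
opening: 0.29
finger_force: 15.0
```

Emit:
{"api": "play_rows", "payload": {
  "rows": [
    [[0, 0, -0.02, 0, 0, 0], [0, 0, -0.05, 0, 0, 0], [0, 0, -0.11, 0, 0, 0], [0, 0, -0.17, 0, 0, 0], [0, 0, -0.22, 0, 0, 0], [0, 0, -0.22, 0, 0, 0], [0, 0, -0.22, 0, 0, 0]]
  ]
}}

```text
clock: 28.23
tool_pos: [0.5902, 0.0644, 0.3502]
eef_rot: [-0.069, 0.998, 0.001, 0.002]
contact_force: [0.2, 0.5, -0.8]
opening: 0.291
finger_force: 15.0
```

```bash
python3 -c "
from kn import *
s=get_state();print(s['tool_pos'],s['contact_force'])
go((.4625,.371,s['tool_pos'][2]-.147),np.pi/2+.137)"
```

```text
[0.59016226 0.06437611 0.35019593] [ 0.20352831  0.54152836 -0.84094763]
ROW [0.169, 0.6424, 0.0008, 0.0049, 0.0096, 0.0004] dist 0.332
```

Emit:
{"api": "play_rows", "payload": {
  "rows": [
    [[0.169, 0.642, 0, 0, 0.009, 0], [0.169, 0.642, 0, 0, 0.009, 0], [0.169, 0.642, 0, 0, 0.009, 0], [0.169, 0.642, 0, 0, 0.009, 0], [0.169, 0.642, 0, 0, 0.009, 0], [0.169, 0.642, 0, 0, 0.009, 0], [0.169, 0.642, 0, 0, 0.009, 0], [0.169, 0.642, 0, 0, 0.009, 0], [0.169, 0.642, 0, 0, 0.009, 0], [0.169, 0.642, 0, 0, 0.009, 0], [0.169, 0.642, 0, 0, 0.009, 0], [0.169, 0.642, 0.08, 0, 0.009, 0], [0.169, 0.642, 0.16, 0, 0.009, 0], [0.169, 0.642, 0.22, 0, 0.009, 0], [0.169, 0.642, 0.26, 0, 0.009, 0], [0.169, 0.642, 0.27, 0, 0.009, 0], [0.169, 0.642, 0.27, 0, 0.009, 0], [0.169, 0.642, 0.27, 0, 0.009, 0]]
  ]
}}

```text
clock: 29.73
tool_pos: [0.4635, 0.3701, 0.2147]
eef_rot: [-0.068, 0.998, 0.001, -0.001]
contact_force: [-0.1, 0.1, -0.8]
opening: 0.288
finger_force: 15.0
```

```bash
python3 -c "
from kn import *
s=get_state();print(s['tool_pos'],s['contact_force'],s['q'].round(2))
go((.4625,.371,.2045),np.pi/2+.137,0)"
```

```text
[0.46351626 0.37013475 0.21466065] [-0.08395661  0.05605978 -0.83912863] [-0.61  0.93 -0.25  1.79  0.43  0.48  0.56]
ROW [0.0017, 0.002, 0.0203, 0.0038, -0.0037, -0.0031] dist 0.01
```

Emit:
{"api": "play_rows", "payload": {
  "rows": [
    [[0, 0, 0.006, 0, 0, 0], [0, 0, 0.012, 0, 0, 0], [0, 0, 0.018, 0, 0, 0], [0, 0, 0.02, 0, 0, 0], [0, 0, 0.02, 0, 0, 0]]
  ]
}}

```text
clock: 30.15
tool_pos: [0.4627, 0.3711, 0.2048]
eef_rot: [-0.069, 0.998, 0.001, -0.001]
contact_force: [0.3, -1.0, 3.4]
opening: 0.285
finger_force: 15.0
```

Touching the floor; release, rise, and head back to the other knob.

Emit:
{"api": "play_rows", "payload": {
  "rows": [
    [[0, 0, 0, 0, 0, 0], [0, 0, 0, 0, 0, 0], [0, 0, 0, 0, 0, 0], [0, 0, 0, 0, 0, 0], [0, 0, -0.06, 0, 0, 0], [0, 0, -0.14, 0, 0, 0], [0, 0, -0.22, 0, 0, 0], [0, 0, -0.3, 0, 0, 0], [0, 0, -0.36, 0, 0, 0], [0, 0, -0.36, 0, 0, 0], [0, 0, -0.36, 0, 0, 0]]
  ],
  "claw": 0.5
}}

```text
clock: 31.07
tool_pos: [0.4634, 0.3709, 0.386]
eef_rot: [-0.068, 0.998, 0.002, 0.0]
contact_force: [0.6, 0.3, -0.8]
opening: 0.502
finger_force: 0.0
```

Run:
```python
from kn import *
s=get_state();print(s["tool_pos"],s["contact_force"])
c=cam("wrist");cv2.imwrite("pics/w15.png",c[0])
for k in knobs(c,.067):print(k)
go((.595,-.0505,.26),np.pi/2+.137)
```

```text
[0.46344208 0.37090395 0.38600099] [ 0.57943262  0.3190942  -0.76913834]
(array([243.1, 138.2]), array([227, 130,  31,  19, 242], dtype=int32), array([0.416 , 0.3379, 0.067 ]))
(array([206.5, 183.1]), array([165, 170,  88,  28, 406], dtype=int32), array([0.4595, 0.3099, 0.067 ]))
(array([270. , 193.3]), array([248, 173,  44,  34, 672], dtype=int32), array([0.461 , 0.3672, 0.067 ]))
(array([202.4, 217.2]), array([161, 206,  86,  22, 484], dtype=int32), array([0.4918, 0.3088, 0.067 ]))
(array([275.4, 230.4]), array([243, 223,  61,  16, 352], dtype=int32), array([0.4954, 0.3769, 0.067 ]))
ROW [-0.1463, -0.8698, -0.0477, 0.0042, -0.004, 0.0002] dist 0.442
```

Emit:
{"api": "play_rows", "payload": {
  "rows": [
    [[-0.146, -0.87, -0.048, 0, 0, 0], [-0.146, -0.87, -0.048, 0, 0, 0], [-0.146, -0.87, -0.048, 0, 0, 0], [-0.146, -0.87, -0.048, 0, 0, 0], [-0.146, -0.87, -0.048, 0, 0, 0], [-0.146, -0.87, -0.048, 0, 0, 0], [-0.146, -0.87, -0.048, 0, 0, 0], [-0.146, -0.87, -0.048, 0, 0, 0], [-0.146, -0.87, -0.048, 0, 0, 0], [-0.146, -0.87, -0.048, 0, 0, 0], [-0.146, -0.87, -0.048, 0, 0, 0], [-0.146, -0.87, -0.048, 0, 0, 0], [-0.146, -0.87, -0.048, 0, 0, 0], [-0.146, -0.87, -0.048, 0, 0, 0]]
  ]
}}

```text
clock: 32.28
tool_pos: [0.5944, -0.0493, 0.4054]
eef_rot: [-0.069, 0.998, 0.002, -0.003]
contact_force: [0.4, 1.1, -0.3]
opening: 0.497
finger_force: 0.0
```

Run:
```python
from kn import *
s=get_state();print(s["tool_pos"],s["contact_force"])
c=cam("wrist");cv2.imwrite("pics/w16.png",c[0])
for k in knobs(c,.102):print(k)
go((.6045,-.051,.09),np.pi/2+.137)
```

```text
[ 0.59442387 -0.04927935  0.40543646] [ 0.43322024  1.06108294 -0.34947242]
(array([267.5, 213.9]), array([250, 200,  33,  27, 547], dtype=int32), array([ 0.6048, -0.0534,  0.102 ]))
ROW [-0.0208, -0.009, 0.3376, 0.008, -0.0095, 0.006] dist 0.169
```

Emit:
{"api": "play_rows", "payload": {
  "rows": [
    [[-0.021, -0.008, 0.06, 0.006, -0.009, 0.005], [-0.021, -0.008, 0.12, 0.006, -0.009, 0.005], [-0.021, -0.008, 0.18, 0.006, -0.009, 0.005], [-0.021, -0.008, 0.24, 0.006, -0.009, 0.005], [-0.021, -0.008, 0.29, 0.006, -0.009, 0.005], [-0.021, -0.008, 0.32, 0.006, -0.009, 0.005], [-0.021, -0.008, 0.336, 0.006, -0.009, 0.005], [-0.021, -0.008, 0.336, 0.006, -0.009, 0.005], [-0.021, -0.008, 0.336, 0.006, -0.009, 0.005]]
  ]
}}

```text
clock: 33.08
tool_pos: [0.6056, -0.0513, 0.2393]
eef_rot: [-0.068, 0.998, -0.0, 0.001]
contact_force: [1.5, -0.2, 0.3]
opening: 0.498
finger_force: 0.0
```

Emit:
{"api": "play_rows", "payload": {
  "rows": [
    [[0, 0, 0, 0, 0, 0], [0, 0, 0, 0, 0, 0], [0, 0, 0, 0, 0, 0], [0, 0, 0, 0, 0, 0], [0, 0, 0, 0, 0, 0], [0, 0, 0, 0, 0, 0]]
  ],
  "claw": 1
}}

```text
clock: 33.58
tool_pos: [0.606, -0.0524, 0.2399]
eef_rot: [-0.067, 0.998, -0.0, 0.002]
contact_force: [-1.2, 0.4, 5.1]
opening: 0.29
finger_force: 15.0
```

Emit:
{"api": "play_rows", "payload": {
  "rows": [
    [[0, 0, -0.02, 0, 0, 0], [0, 0, -0.05, 0, 0, 0], [0, 0, -0.11, 0, 0, 0], [0, 0, -0.17, 0, 0, 0], [0, 0, -0.22, 0, 0, 0], [0, 0, -0.22, 0, 0, 0], [0, 0, -0.22, 0, 0, 0]]
  ]
}}

```text
clock: 34.17
tool_pos: [0.6053, -0.0527, 0.3505]
eef_rot: [-0.067, 0.998, -0.001, 0.002]
contact_force: [0.3, 0.1, -1.0]
opening: 0.289
finger_force: 15.0
```

```bash
python3 -c "
from kn import *
s=get_state();print(s['tool_pos'],s['contact_force'])
go((.467,.282,s['tool_pos'][2]-.147),np.pi/2+.137)"
```

```text
[ 0.60531423 -0.05267706  0.35047984] [ 0.31884717  0.09276671 -1.03103269]
ROW [0.1845, 0.7004, -0.0018, -0.003, 0.0086, -0.0054] dist 0.362
```

Emit:
{"api": "play_rows", "payload": {
  "rows": [
    [[0.184, 0.7, 0, 0, 0.008, 0], [0.184, 0.7, 0, 0, 0.008, 0], [0.184, 0.7, 0, 0, 0.008, 0], [0.184, 0.7, 0, 0, 0.008, 0], [0.184, 0.7, 0, 0, 0.008, 0], [0.184, 0.7, 0, 0, 0.008, 0], [0.184, 0.7, 0, 0, 0.008, 0], [0.184, 0.7, 0, 0, 0.008, 0], [0.184, 0.7, 0, 0, 0.008, 0], [0.184, 0.7, 0, 0, 0.008, 0], [0.184, 0.7, 0, 0, 0.008, 0], [0.184, 0.7, 0, 0, 0.008, 0], [0.184, 0.7, 0.08, 0, 0.008, 0], [0.184, 0.7, 0.16, 0, 0.008, 0], [0.184, 0.7, 0.22, 0, 0.008, 0], [0.184, 0.7, 0.26, 0, 0.008, 0], [0.184, 0.7, 0.27, 0, 0.008, 0], [0.184, 0.7, 0.27, 0, 0.008, 0], [0.184, 0.7, 0.27, 0, 0.008, 0]]
  ]
}}

```text
clock: 35.75
tool_pos: [0.4681, 0.2811, 0.214]
eef_rot: [-0.066, 0.998, -0.001, -0.001]
contact_force: [0.1, -0.2, -0.6]
opening: 0.289
finger_force: 15.0
```

Emit:
{"api": "play_rows", "payload": {
  "rows": [
    [[0, 0, 0.006, 0, 0, 0], [0, 0, 0.012, 0, 0, 0], [0, 0, 0.016, 0, 0, 0], [0, 0, 0.019, 0, 0, 0], [0, 0, 0.019, 0, 0, 0]]
  ]
}}

```text
clock: 36.17
tool_pos: [0.4677, 0.2821, 0.2052]
eef_rot: [-0.067, 0.998, -0.0, -0.0]
contact_force: [-0.3, -0.9, 7.1]
opening: 0.289
finger_force: 15.0
```

Emit:
{"api": "play_rows", "payload": {
  "rows": [
    [[0, 0, -0.002, 0, 0, 0], [0, 0, -0.002, 0, 0, 0], [0, 0, -0.002, 0, 0, 0], [0, 0, -0.002, 0, 0, 0], [0, 0, -0.06, 0, 0, 0], [0, 0, -0.14, 0, 0, 0], [0, 0, -0.22, 0, 0, 0], [0, 0, -0.3, 0, 0, 0], [0, 0, -0.38, 0, 0, 0], [0.1, 0.1, -0.38, 0, 0, 0], [0.1, 0.1, -0.38, 0, 0, 0], [0.1, 0.1, -0.38, 0, 0, 0]]
  ],
  "claw": 0.5
}}

```text
clock: 37.17
tool_pos: [0.4065, 0.3291, 0.3953]
eef_rot: [-0.072, 0.997, 0.002, -0.002]
contact_force: [-0.2, -0.2, -0.1]
opening: 0.499
finger_force: 0.0
```

Run:
```python
from h import *
s=get_state();print(s["tool_pos"],s["contact_force"])
w=cam("wrist")[0];t=cam("scene")[0]
a=cv2.resize(w[60:340,60:500],(440,280));b=cv2.resize(t[140:280,200:410],None,fx=2,fy=2)
o=np.zeros((570,800,3),np.uint8);o[:280,:440]=a;o[285:565,:420]=b
T=cam("top")[0][170:290,140:320];T=cv2.resize(T,None,fx=1.95,fy=1.95);o[:T.shape[0],445:445+T.shape[1]]=T
cv2.imwrite("pics/fin.png",o)
```

```text
[0.40647191 0.32908258 0.39531547] [-0.22704006 -0.16389103 -0.06927645]
```

View pics/fin.png

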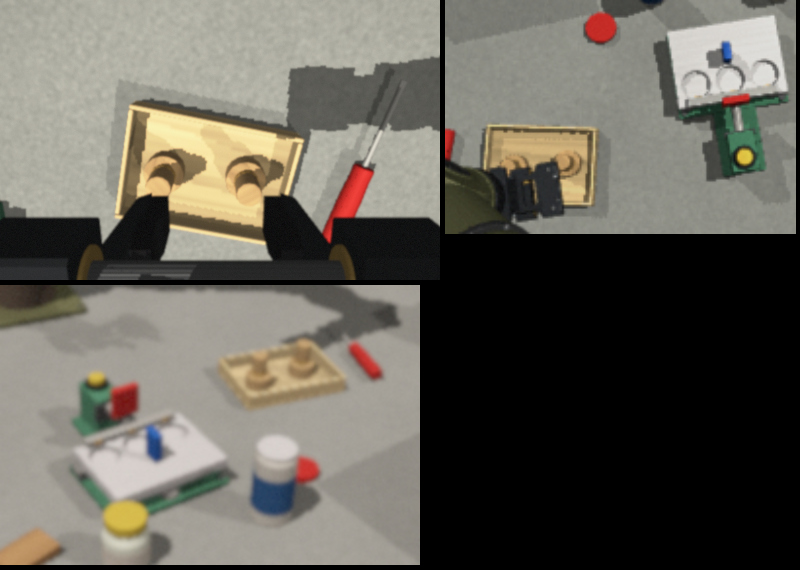

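Both knobs stand upright in the tray, at (163,175) and (245,180) in the wrist part of the picture. The carrier lies level in its seats, the ram is forward and the bystanders haven't moved.

```bash
python3 -c "
from plant import *
print(finish_job())"
```

```text
the job is handed in; nothing more can be done
None
```

Job handed in, verdict not shown: both beech knobs were stamped and stand upright in the tray, the carrier looks home in its seats, and the ram is forward; I saw only two beech knobs on the bench.

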